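Pry open a rearing box and move its cup to the tray

TASK

Get the flat blade tool out from under the low riser, where only its blade shows, take it by its handle, and with the blade, not the fingers, lever up the hinged lid of the rearing box and swing it over until it stands fully open, past upright. Then lay the tool flat on the bench, lift the cup out of the box and stand it upright on the perforated tray, without tipping or dropping it. Leave the cup on the tray, the cup on the riser and the vial beside the box where they stand.

Things in the scene. Friction and masses are not known exactly. Their poses are not given: they have to be found in the camera images.
- tool_tip (a point): middle of the front edge of the blade tool, half-way through its thickness: a flat steel blade 60 mm long, 24 mm wide, 4 mm thick, fixed in the end of a black bar handle. x axis = from handle to tip, z = normal to the blade. At the start the tool lies flat with the handle wholly under the riser; only the front 50 to 60 mm of the blade sticks out. It slides straight out along x.
- tool_handle (a point): point on the centre line of the tool's handle, half-way up, 87.5 mm behind tool_tip; axes as tool_tip. The handle is 115 mm long, 16 mm wide, 14 mm high; this point is 27.5 mm behind its front end. The blade is level with the handle's mid-height: 7 mm above the bench when the tool lies on it.
- blade_tool: the same blade tool (175 mm long in all, about 60 g); origin under the middle of the handle, 117.5 mm behind the tip; x towards the tip, z up
- riser: fixed low white bench riser, a board 170 x 170 mm, 6 mm thick, top at 42 mm, underside 36 mm above the bench, on two side cheeks, open at front and back. Origin on the bench below the middle of its +x edge; x points out of the open side where the blade sticks out. It stands to the left or to the right of the box.
- rearing_box: fixed milky plastic insect-rearing box, 140 mm (x) by 180 mm (y), open top at 66 mm, walls 4 mm, inner floor 4 mm above the bench. Origin on the bench under its centre; its front is its -x side. A ledge 150 mm wide (y), top at 58 mm, runs along the front from the front wall (x = -70 mm) to x = -107 mm.
- lid_lip (a point): middle of the lower front edge of the lid, a grey plate with a mesh window, 152 mm from hinge to lip, 176 mm wide, 5 mm thick. Shut, it is level, underside 68 mm above the bench; the lip overhangs the front wall by 12 mm, leaving a slot 10 mm high and 12 mm deep over the ledge, into which the blade fits. It may start ajar by a few mm. x axis = from lip to hinge.
- lid_hinge (a point): middle of the lid's hinge axis, at the far (+x) side of the box, 70.5 mm above the bench; axes of the box; the axis runs along y
- lid (a joint): lid angle in rad: 0 shut, grows as the lip goes up and over away from the robot, 1.57 upright, stop at 1.95. Rubbing hinge: the lid stays where it is left; about 1.5 N at the lip lifts it.
- tray: fixed white perforated tray, 260 mm (x) by 180 mm (y), rim 12 mm high and 4 mm thick, floor top 4 mm above the bench. Origin on the bench under its centre. It stands on the other side of the box from the riser; its -x half and middle are free, the other cup stands 85 mm from the centre towards its +x end.
- cup_center (a point): centre (half-way up) of the lidded milky cup inside the box, 55 mm high; lid rim 58 mm across in the top 8 mm, body 50 to 54 mm across below; about 60 g; stands upright on the box floor near the middle of the box (within 15 mm). z = its axis
- cup: the same cup; origin at the centre of its underside, z up
- tray_cup_center (a point): bystander: lidded milky cup, 58 mm across and 55 mm high, standing upright on the tray, on the tray's +x half; this point is its centre, 27.5 mm above its underside
- riser_cup_center (a point): bystander: lidded milky cup, 70 mm across and 55 mm high, standing on the rear half of the riser; this point is its centre, 27.5 mm above its underside
- vial_center (a point): bystander: white vial with grey cap, 27 mm across and 60 mm high, standing on the bench close beside the box's +y side, its axis 115 to 125 mm from the box's centre line; this point is its centre, 30 mm above its underside
Things that resemble listed ones, but are neither listed nor needed, are in the scene too. Of the things shaped like the blade_tool, the black one is meant.

How it is judged:
By the outcome, as a careful person would: the job done as asked, in the order asked, and still so for the second after the job is handed in, with the robot touching nothing.
It also fails if it takes over 72 s, if anything falls off the work surface, if the arm or the gripper's body presses on something with over 40 N, if the wrist force passes 120 N, or if a joint passes its speed limit or range.

ROBOT

A 6-joint arm with a two-finger parallel gripper is mounted at the origin on the work surface. World frame = base frame: x ahead of the robot, y to its left, z up, the work surface at z = 0. Lengths are in mm, angles in rad, forces in N, time in s.
With the tool pointing down it reaches from about 350 to 775 mm from the base axis. Payload 7.3 kg.
Tool frame: the origin (TCP) lies midway between the tips of the shut fingers; the grasp point (between the pads) lies 19 mm behind it; x points along the fingers, z is the direction in which the jaws open and shut, and the axes are right-handed (so a half turn about x gives the same grasp; the last joint's range is limited). The gripper opens to 92 mm and grips with 3 to 60 N. Pads are 19 mm wide; open, the fingers measure 130 mm over their backs; the gripper's body (75 mm by 190 mm) begins 47 mm behind the grasp point.
Start: joints at [1.134, 0.342, 1.524, -0, 1.275, -0.146], TCP at [150.512, 502.982, 226.741] pointing down, gripper open.
Joint ranges: [-2.53, 2.53], [-0.77, 2.02], [0.04, 2.7], [-1, 4.14], [0.28, 2.66], [-3.11, 3.11]. Speed limits (rad/s): [2.57, 2.57, 3.14, 3.14, 3.14, 3.14].

INTERFACE

Orientations are given as [roll, pitch, yaw] about the fixed x, y, z axes, in that order (R = Rz(yaw) Ry(pitch) Rx(roll)).
In Python, from plant import monitor, optics, close_job gives the robot as it stands.
- The arm moves only by the tool send_rows, never from a script. Its argument "commands" is a list that holds one entry, the list of rows, each a list of 5 numbers: the shift along the tool's x, y, z in m, then the turn about the tool's x in degrees, then the finger opening in m, from 0 to 0.0918. A call has 1 to 10 rows; each row shifts and turns the pose as measured when the row begins, along the tool's axes as they then stand; what a row does not reach is not made up. A row lasts 1/12 s, in which the tool goes at most 41.7 mm and 7.16 degrees, less where a joint would pass 70% of its speed; a pose out of reach is approached as far as the arm can. A call with a gripper value outside its range is refused whole. The fingers move at their own pace and stop on an object; the grip force is fixed at half the most. Time passes only in rows, so rows that do not move let the fingers close. It gives the time, the measured TCP pose, the force and the opening at its end, in the units of the state.
- monitor.get_obs(): the state, without advancing time (a new reading comes with each control period).
- optics.capture(name): name is "side" or "top" or "wrist"; returns a dict with "color" (420x560x3 uint8, blue, green, red), "camera_matrix" (3x3 intrinsics, pixels), "camera_from_world" (4x4, takes a point from world to camera coordinates); the wrist camera has in their place "T_tool_cam" (4x4, takes a point from camera to tool coordinates, whose origin is the TCP and whose axes are the tool frame's). Camera axes: x right, y down, z forward; pixel columns grow to the right and rows downward; lengths in mm; the calibration is good to about 2 mm. A picture is of the moment at which its call begins: read the wrist's pose just before it. There is no depth.
- close_job(): hands the job in, once; it reports no verdict.
The state is a dict: "time": time; "joint_positions": joint angles; "dq": joint speeds; "tau": joint torques, N m; "tool_pos": TCP position; "tcp_rot": TCP orientation; "contact_force": force on the tool from outside, world axes, zero at the start; "moment": the same for the moment, N m; "grip_width": finger opening in mm.
Only numpy, scipy, OpenCV 4.12 (cv2) and the standard library are available. Lean on these libraries where they do the work, as an engineer would, in place of code of your own. Each camera call takes 0.05 s, during which the arm holds its last target.

## Working session

There is one attempt and no reset: what is moved stays moved. The work goes in short steps, Python scripts to look and compute and a tool call to move; the robot and the scene stay as the last step left them, time stands still between calls to the robot, and variables do not carry over. Pictures are saved under pics/ and viewed, and the job is handed in when it is done.

Besides the shell and the picture viewer there is one more tool, called after "Call:" as name(argument=value, ...) on one line, values as JSON. send_rows: Moves the arm, as the interface text tells. Its arguments: {"type":"object","properties":{"commands":{"type":"array","items":{"type":"array","items":{"type":"array","items":{"type":"number"}}}}},"required":["commands"]}

```bash
ls; mkdir -p pics
cat > h.py <<'E'
import numpy as np,cv2
from plant import monitor,optics
from scipy.spatial.transform import Rotation as R
def pose():
    o=monitor.get_obs(); T=np.eye(4); T[:3,:3]=R.from_euler('xyz',o['tcp_rot']).as_matrix(); T[:3,3]=o['tool_pos']; return o,T
def cam(name,save=None):
    o,T=pose(); c=optics.capture(name)
    K=np.array(c['camera_matrix'])
    W=np.linalg.inv(np.array(c['camera_from_world'])) if name!='wrist' else T@np.array(c['T_tool_cam'])
    if save: cv2.imwrite('pics/'+save+'.png',c['color']); np.savez('pics/'+save+'.npz',K=K,W=W)
    return c['color'],K,W
def ray(K,W,uv):
    d=W[:3,:3]@np.linalg.inv(K)@np.array([uv[0],uv[1],1.]); return W[:3,3],d
def onz(K,W,uv,z):
    p,d=ray(K,W,uv); return p+d*(z-p[2])/d[2]
def proj(K,W,P):
    q=np.linalg.inv(W)@np.append(P,1); q=K@q[:3]; return q[:2]/q[2]
def ld(n):
    f=np.load('pics/'+n+'.npz'); return f['K'],f['W']
E
python3 - <<'E'
from h import *
print(monitor.get_obs())
for n in ['side','top','wrist']:
    im,K,W=cam(n,n+'0'); print(n,K,W.round(3))
E
```

```text
pics
{'time': 0.0, 'joint_positions': array([ 1.13398583e+00,  3.42728099e-01,  1.52500131e+00, -4.16777231e-05,
        1.27538155e+00, -1.45989204e-01]), 'dq': array([-1.53620884e-03,  5.59750522e-04, -3.73580860e-05, -1.74924766e-03,
        8.79480535e-04, -1.35961610e-04]), 'tau': array([-2.35268431e-03, -4.31223428e+01, -2.44216847e+01,  7.15437136e-02,
        5.58045530e-02, -1.49322241e-04]), 'tool_pos': array([150.35396156, 502.5956256 , 226.04764723]), 'tcp_rot': array([ 3.02184639,  1.5692775 , -1.98135172]), 'contact_force': array([1.0063484 , 0.37579329, 0.74929201]), 'moment': array([-0.04754391, -0.00049639, -0.00790623]), 'grip_width': 91.60519954183442}
side [[530.4635505    0.         280.6737103 ]
 [  0.         530.4635505  209.68623162]
 [  0.           0.           1.        ]] [[ 9.670000e-01 -1.390000e-01  2.160000e-01  2.297220e+02]
 [-2.550000e-01 -5.910000e-01  7.650000e-01 -1.120212e+03]
 [ 2.100000e-02 -7.950000e-01 -6.070000e-01  8.938800e+02]
 [ 0.000000e+00  0.000000e+00  0.000000e+00  1.000000e+00]]
top [[477.13942852   0.         270.86217422]
 [  0.         477.13942852 202.20747905]
 [  0.           0.           1.        ]] [[-1.500000e-02 -9.900000e-01  1.430000e-01  2.917500e+02]
 [-1.000000e+00  1.100000e-02 -2.400000e-02 -8.821100e+01]
 [ 2.200000e-02 -1.440000e-01 -9.890000e-01  1.486515e+03]
 [ 0.000000e+00  0.000000e+00  0.000000e+00  1.000000e+00]]
wrist [[306.32587175   0.         276.63534264]
 [  0.         306.32587175 205.86837387]
 [  0.           0.           1.        ]] [[ 2.87000e-01  9.28000e-01  2.39000e-01  8.56260e+01]
 [ 9.58000e-01 -2.78000e-01 -7.20000e-02  5.22227e+02]
 [-0.00000e+00  2.50000e-01 -9.68000e-01  3.83166e+02]
 [ 0.00000e+00  0.00000e+00  0.00000e+00  1.00000e+00]]
```

View pics/side0.png

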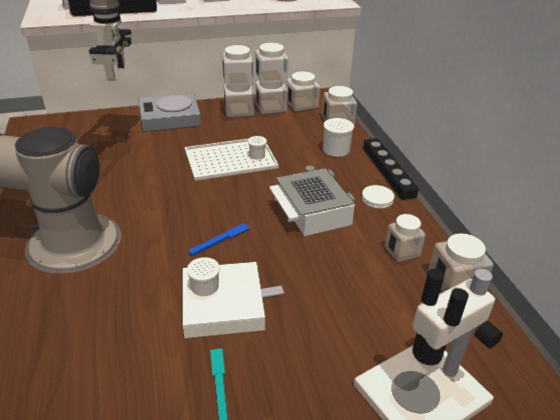

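View pics/top0.png

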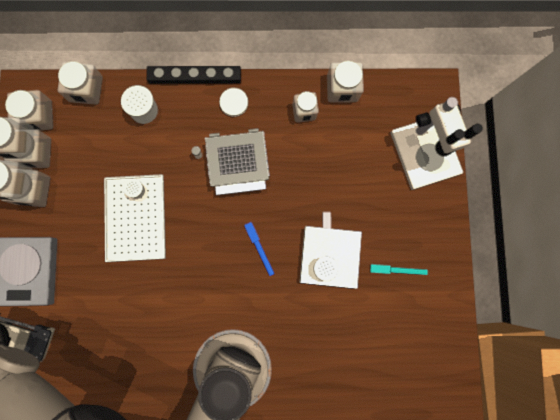

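View pics/wrist0.png

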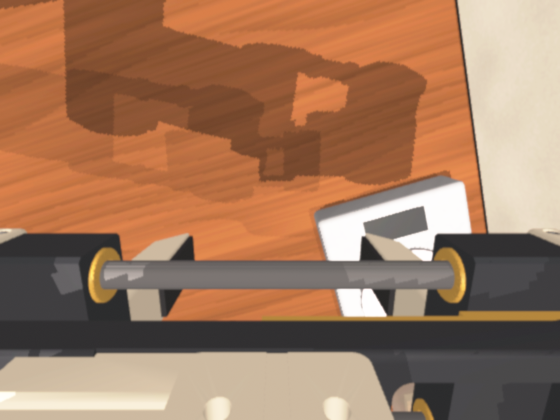

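The black tool can only be the one whose blade shows at the riser: top (327,220), side (272,293). The blue tool at top (258,248) and the teal one at top (398,270) are both lying in the open, so they are look-alikes. I'll measure roughly and check an enlarged crop.

Run:
```python
from h import *
im=cv2.imread('pics/side0.png');im2=cv2.imread('pics/top0.png')
a=cv2.resize(im[240:350,170:300],None,fx=4,fy=4,interpolation=2); 
b=cv2.resize(im2[120:300,180:370],None,fx=4,fy=4,interpolation=2)[:600]
cv2.imwrite('pics/c1.png',a);cv2.imwrite('pics/c2.png',cv2.resize(im2[120:295,180:370],None,fx=3.3,fy=3.3,interpolation=2))
Kt,Wt=ld('top0');Ks,Ws=ld('side0')
f=lambda u,z:onz(Kt,Wt,u,z).round(0)[:2]
print('blade',f((327,212),7),f((327,226),7))
print('riser corners',[f(u,42) for u in [(305,227),(361,231),(358,287),(301,283)]])
print('lid',[f(u,72) for u in [(206,138),(266,132),(269,181),(209,186)]])
print('ledge',[f(u,58) for u in [(216,194),(265,190)]])
print('tray',[f(u,12) for u in [(105,178),(163,176),(165,258),(106,261)]])
print('vial',f((196,152),60))
```

```text
blade [ 473. -300.] [ 429. -299.]
riser corners [array([ 424., -227.]), array([ 409., -397.]), array([ 241., -381.]), array([ 256., -210.])]
lid [array([697.,  72.]), array([ 714., -111.]), array([ 561., -118.]), array([548.,  62.])]
ledge [array([526.,  42.]), array([ 536., -106.])]
tray [array([588., 392.]), array([592., 212.]), array([337., 202.]), array([330., 380.])]
vial [656. 103.]
```

View pics/c1.png

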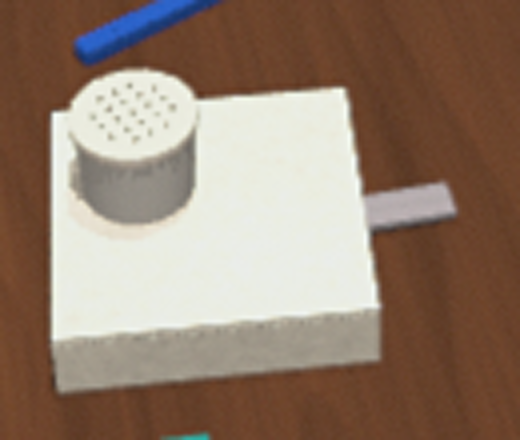

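View pics/c2.png

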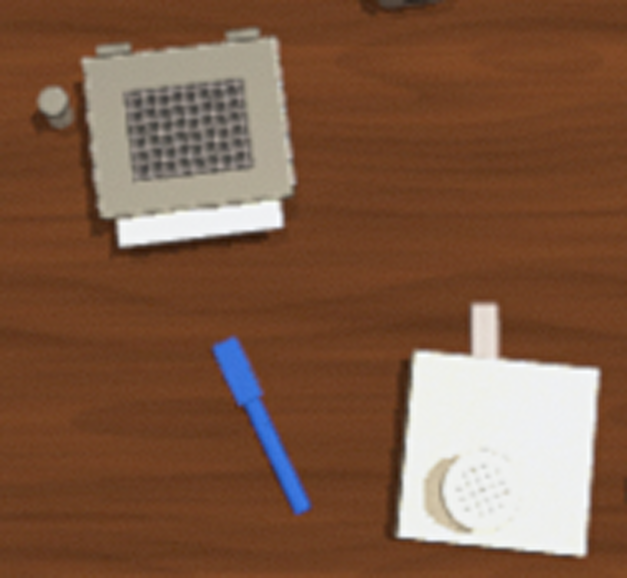

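```bash
cat >> h.py <<'E'
def go(p,yaw,first='move'):
    """p target TCP; yaw(deg): direction of +tool axis y (mod 180) perpendicular to jaws. prints total shift in tool axes (m) now, and turn"""
    o,T=pose(); A=T[:3,:3]
    d=A.T@(np.array(p,float)-T[:3,3])
    z=np.degrees(np.arctan2(A[1,1],A[0,1])) # heading of tool y
    # turning +t about tool x: tool x is down, so heading falls by t
    t=(z-yaw+90)%180-90
    Rt=R.from_euler('x',t,degrees=True).as_matrix()
    d2=Rt.T@d
    print('t',o['time'].round(2),'tcp',o['tool_pos'].round(1),'F',o['contact_force'].round(1),'grip',round(o['grip_width'],1),'heading',z.round(1),'turn',t.round(2),'alt',(t-180*np.sign(t)).round(1),'q',o['joint_positions'].round(2))
    print(' d mm (move first)',d.round(1),' (turn first)',d2.round(1),'xdown',A[:,0].round(3),'y',A[:,1].round(2))
E
python3 - <<'E'
from h import *
go([420,-300,226],-5)
E
```

```text
Traceback (most recent call last):
  File "h.py", line 29, in go
    print('t',o['time'].round(2),'tcp',o['tool_pos'].round(1),'F',o['contact_force'].round(1),'grip',round(o['grip_width'],1),'heading',z.round(1),'turn',t.round(2),'alt',(t-180*np.sign(t)).round(1),'q',o['joint_positions'].round(2))
              ^^^^^^^^^^^^^^^
AttributeError: 'float' object has no attribute 'round'
```

```bash
sed -i "s/o\['time'\].round(2)/round(o['time'],2)/" h.py
python3 - <<'E'
from h import *
go([420,-300,226],-5)
E
```

```text
t 0.15 tcp [150.4 502.7 226.2] F [ 0.3 -0.7  0.4] grip 91.7 heading 163.3 turn -11.66 alt 168.3 q [ 1.13  0.34  1.52  0.    1.28 -0.15]
 d mm (move first) [   0.9 -488.4 -691.7]  (turn first) [   0.9 -338.6 -776.1] xdown [-0.001 -0.001 -1.   ] y [-0.96  0.29  0.  ]
```

Call:
send_rows(commands=[[[0,-0.037,-0.015,0,0.09],[0,-0.037,-0.015,0,0.09],[0,-0.037,-0.015,0,0.09],[0,-0.037,-0.015,0,0.09],[0,-0.037,-0.015,0,0.09],[0,-0.037,-0.015,0,0.09],[0,-0.037,-0.015,0,0.09],[0,-0.037,-0.015,0,0.09],[0,-0.037,-0.015,0,0.09],[0,-0.037,-0.015,0,0.09]]])

```text
time: 0.98
tool_pos: [467.7, 248.0, 223.1]
tcp_rot: [2.037, 1.565, -2.951]
contact_force: [0.3, 1.2, 0.2]
grip_width: 90.0
```

Run:
```python
from h import *
go([420,-300,226],-5)
go([520,200,226],-5)
```

```text
t 0.98 tcp [467.7 248.  223.1] F [0.3 1.2 0.2] grip 90.0 heading 164.2 turn -10.78 alt 169.2 q [ 0.34  0.36  1.51  0.    1.28 -0.95]
 d mm (move first) [  -2.1 -103.  -540.3]  (turn first) [-2.100e+00 -2.000e-01 -5.501e+02] xdown [-0.005 -0.001 -1.   ] y [-0.96  0.27  0.  ]
t 0.98 tcp [467.7 248.  223.1] F [0.3 1.2 0.2] grip 90.0 heading 164.2 turn -10.78 alt 169.2 q [ 0.34  0.36  1.51  0.    1.28 -0.95]
 d mm (move first) [ -3.1 -63.3 -32. ]  (turn first) [ -3.1 -56.2 -43.3] xdown [-0.005 -0.001 -1.   ] y [-0.96  0.27  0.  ]
```

Call:
send_rows(commands=[[[0,0,-0.02,-5.4,0.09],[0,0,-0.04,-5.4,0.09],[0,0,-0.04,0,0.09],[0,0,-0.04,0,0.09],[0,0,-0.04,0,0.09],[0,0,-0.04,0,0.09],[0,0,-0.04,0,0.09],[0,0,-0.02,0,0.09]]])

```text
time: 1.65
tool_pos: [440.3, -43.6, 219.9]
tcp_rot: [1.921, 1.564, -2.871]
contact_force: [1.0, 1.3, -1.2]
grip_width: 90.0
```

Run:
```python
from h import *
im,K,W=cam('wrist','w1')
go([420,-300,226],-5)
```

```text
t 1.7 tcp [440.4 -45.5 219.8] F [ 0.5 -2.1  0.5] grip 89.6 heading 175.4 turn 0.37 alt -179.6 q [-0.27  0.2   1.74 -0.01  1.21 -1.76]
 d mm (move first) [-5.200e+00 -1.000e-01 -2.553e+02]  (turn first) [  -5.2   -1.8 -255.3] xdown [-0.007 -0.003 -1.   ] y [-1.    0.08  0.01]
```

View pics/w1.png

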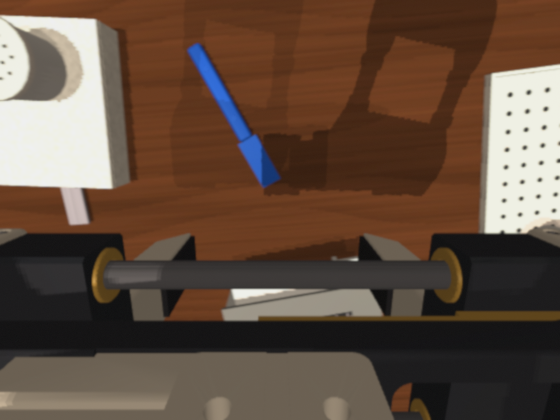

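Run:
```python
from h import *
im=cv2.imread('pics/w1.png')
cv2.imwrite('pics/c3.png',cv2.resize(im[150:250,0:140],None,fx=5.5,fy=5.5,interpolation=2))
```

```text
(no output)
```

View pics/c3.png

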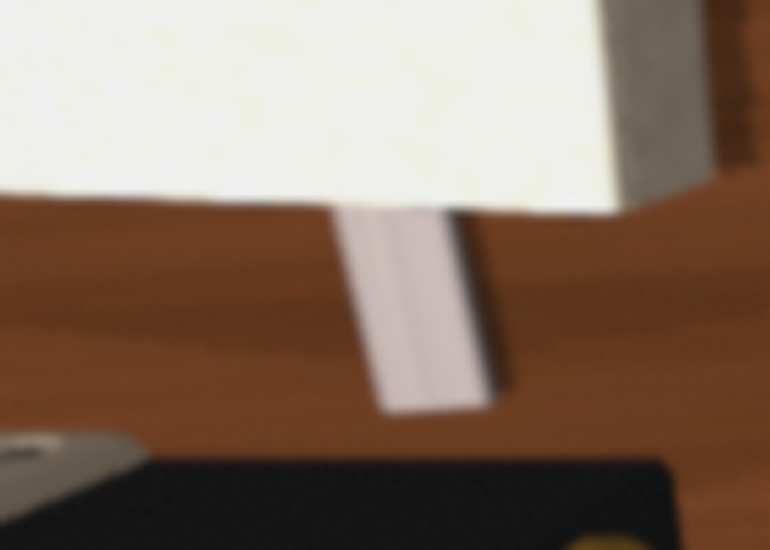

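Run:
```python
from h import *
K,W=ld('w1')
P=[onz(K,W,u,9)[:2] for u in [(69.5,224.9),(89.5,223.6),(60.9,187.6),(81.3,188.2)]]
print(np.round(P,1)); tip=(P[0]+P[1])/2
for a,b in ((2,0),(3,1)):
  d=P[b]-P[a]; print(np.degrees(np.arctan2(d[1],d[0])),np.linalg.norm(d))
print('tip',tip,'w',np.linalg.norm(P[1]-P[0]))
print('riser corner',onz(K,W,(111.8,188.7),42), onz(K,W,(0,185),42))
```

```text
[[ 470.2 -308. ]
 [ 470.5 -282.4]
 [ 422.4 -306.8]
 [ 425.1 -282.1]]
-1.4232047801817715 47.844682927403625
-0.44081968129449617 45.42611290155452
tip [ 470.39119621 -295.20096997] w 25.546227859305905
riser corner [ 423.79666786 -226.44350144   42.        ] [ 409.7899366  -349.45536602   42.        ]
```

Run:
```python
from h import *
go([475,-297,220],-3)
```

```text
t 1.7 tcp [440.4 -45.5 219.8] F [ 0.5 -2.1  0.5] grip 89.6 heading 175.4 turn -1.63 alt 178.4 q [-0.27  0.2   1.74 -0.01  1.21 -1.76]
 d mm (move first) [   0.4  -54.8 -247.9]  (turn first) [   0.4  -47.7 -249.3] xdown [-0.007 -0.003 -1.   ] y [-1.    0.08  0.01]
```

Call:
send_rows(commands=[[[0,-0.008,-0.036,-1.6,0.06],[0,-0.008,-0.036,0,0.06],[0,-0.008,-0.036,0,0.06],[0,-0.008,-0.036,0,0.06],[0,-0.008,-0.036,0,0.06],[0,-0.008,-0.036,0,0.06],[0,-0.004,-0.036,0,0.06],[0,0,0,0,0.06]]])

```text
time: 2.37
tool_pos: [477.0, -311.5, 218.0]
tcp_rot: [1.753, 1.562, -3.011]
contact_force: [-0.4, 1.2, 0.3]
grip_width: 59.9
```

Run:
```python
from h import *
im,K,W=cam('wrist','w2')
go([475,-297,220],-3)
```

```text
t 2.42 tcp [ 476.9 -308.7  217.8] F [-1.1  0.4 -0.3] grip 59.8 heading 177.1 turn 0.09 alt -179.9 q [-0.71  0.43  1.41 -0.01  1.31 -2.23]
 d mm (move first) [-2.2  2.5 11.6]  (turn first) [-2.2  2.5 11.6] xdown [-0.009  0.001 -1.   ] y [-1.    0.05  0.01]
```

View pics/w2.png

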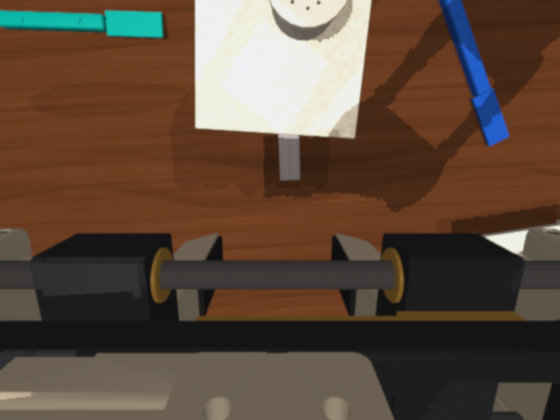

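Run:
```python
from h import *
im,K,W=cam('wrist','w3')
go([475,-297,220],-3)
cv2.imwrite('pics/c4.png',cv2.resize(im[120:190,250:340],None,fx=8,fy=8,interpolation=2))
```

```text
t 2.47 tcp [ 476.8 -306.5  218. ] F [ 0.8 -0.  -0.3] grip 60.2 heading 177.2 turn 0.17 alt -179.8 q [-0.7   0.43  1.41 -0.    1.31 -2.22]
 d mm (move first) [-2.   2.3  9.4]  (turn first) [-2.   2.4  9.4] xdown [-0.009  0.003 -1.   ] y [-1.    0.05  0.01]
```

View pics/c4.png

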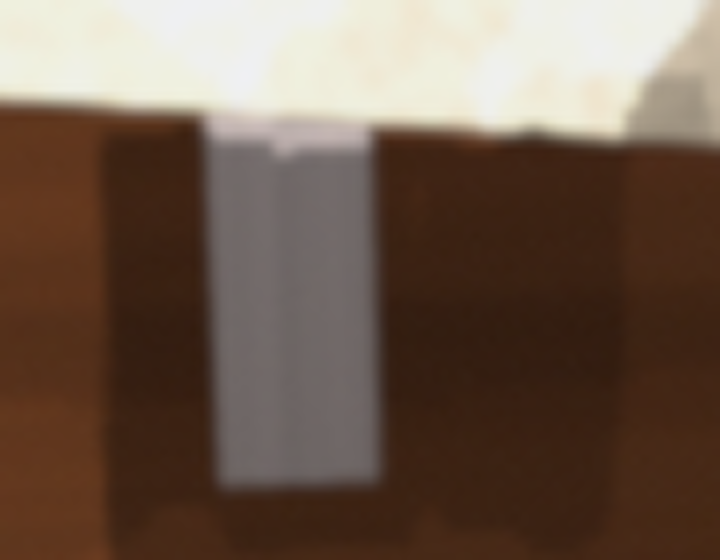

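Run:
```python
from h import *
K,W=ld('w3')
c=lambda u,v:(250+u/8,120+v/8)
P=[onz(K,W,u,9)[:2] for u in [c(220,489),c(381,484),c(203,125),c(370,130)]]
print(np.round(P,1)); tip=(P[0]+P[1])/2
for a,b in ((2,0),(3,1)):
  d=P[b]-P[a]; print(np.degrees(np.arctan2(d[1],d[0])),np.linalg.norm(d))
d=P[1]-P[0];print(np.degrees(np.arctan2(d[0],-d[1])),'tip',tip,'w',np.linalg.norm(d))
go(list(tip+[-30,1])+[40],-1)
```

```text
[[ 471.2 -306.7]
 [ 471.6 -282.3]
 [ 417.5 -306.4]
 [ 419.4 -282.1]]
-0.2431761278599373 53.66144128709026
-0.21916877454983003 52.19441387878349
178.84865031081583 tip [ 471.394609  -294.5015781] w 24.322466707979313
t 2.47 tcp [ 476.8 -306.5  218. ] F [ 0.8 -0.  -0.3] grip 60.2 heading 177.2 turn -1.83 alt 178.2 q [-0.7   0.43  1.41 -0.    1.31 -2.22]
 d mm (move first) [178.3  34.4  10.9]  (turn first) [178.3  34.   11.9] xdown [-0.009  0.003 -1.   ] y [-1.    0.05  0.01]
```

Call:
send_rows(commands=[[[0.03,0.008,0.003,-2.3,0.06],[0.036,0.006,0.003,0,0.06],[0.036,0.006,0.003,0,0.06],[0.036,0.004,0.002,0,0.06],[0.03,0,0,0,0.06],[0,0,0,0,0.06],[0,0,0,0,0.06]]])

```text
time: 3.05
tool_pos: [452.6, -284.7, 48.3]
tcp_rot: [1.183, 1.566, 2.754]
contact_force: [-0.6, 0.0, 0.3]
grip_width: 59.9
```

Run:
```python
from h import *
go([450,-294.5,4],-0.5)
```

```text
t 3.05 tcp [ 452.6 -284.7   48.3] F [-0.6  0.   0.3] grip 59.9 heading -180.0 turn 0.51 alt -179.5 q [-0.7   0.57  1.71 -0.    0.87 -2.27]
 d mm (move first) [44.3  2.4 -9.9]  (turn first) [44.3  2.3 -9.9] xdown [-0.005  0.002 -1.   ] y [-1. -0.  0.]
```

Call:
send_rows(commands=[[[0,0.002,-0.01,0.5,0.06],[0.02,0,0,0,0.06],[0.02,0,0,0,0.06],[0.004,0,0,0,0.06],[0,0,0,0,0.06]]])

```text
time: 3.47
tool_pos: [456.5, -299.1, 13.7]
tcp_rot: [-2.423, 1.558, -0.859]
contact_force: [-0.5, -1.1, 0.5]
grip_width: 60.4
```

Run:
```python
from h import *
go([450,-294.5,3.5],-0.5)
```

```text
t 3.47 tcp [ 456.5 -299.1   13.7] F [-0.5 -1.1  0.5] grip 60.4 heading 179.6 turn 0.13 alt -179.9 q [-0.72  0.63  1.72 -0.    0.78 -2.28]
 d mm (move first) [10.1  6.7  4.7]  (turn first) [10.1  6.7  4.6] xdown [ 0.008 -0.009 -1.   ] y [-1.    0.01 -0.01]
```

Call:
send_rows(commands=[[[0,0.007,0.005,0,0.06],[0.008,0,0,0,0.06],[0,0,0,0,0.06]]])

```text
time: 3.72
tool_pos: [451.2, -296.0, 9.8]
tcp_rot: [-2.373, 1.551, -0.809]
contact_force: [-0.3, -0.1, 0.2]
grip_width: 59.9
```

Run:
```python
from h import *
go([450,-294.5,3.5],-0.5)
```

```text
t 3.72 tcp [ 451.2 -296.     9.8] F [-0.3 -0.1  0.2] grip 59.9 heading 179.6 turn 0.11 alt -179.9 q [-0.72  0.63  1.74 -0.    0.75 -2.28]
 d mm (move first) [6.3 1.3 1.6]  (turn first) [6.3 1.3 1.6] xdown [ 0.014 -0.014 -1.   ] y [-1.    0.01 -0.01]
```

Call:
send_rows(commands=[[[0.008,0.001,0.002,0,0.06],[0.003,0,0,0,0.06],[0,0,0,0,0.01],[0,0,0,0,0.01],[0,0,0,0,0.01],[0,0,0,0,0.01]]])

```text
time: 4.22
tool_pos: [450.8, -292.9, 0.6]
tcp_rot: [-2.302, 1.55, -0.738]
contact_force: [-0.9, 2.0, 2.6]
grip_width: 37.7
```

Run:
```python
from h import *
go([450,-294.5,3.5],-0.5)
```

```text
t 4.22 tcp [ 450.8 -292.9    0.6] F [-0.9  2.   2.6] grip 37.7 heading 179.6 turn 0.1 alt -179.9 q [-0.72  0.64  1.76 -0.    0.72 -2.28]
 d mm (move first) [-2.9  0.7 -1.7]  (turn first) [-2.9  0.7 -1.7] xdown [ 0.015 -0.014 -1.   ] y [-1.    0.01 -0.02]
```

Call:
send_rows(commands=[[[-0.003,0,0,0,0.01],[0,0,0,0,0.01],[0,0,0,0,0.01],[0,0,0,0,0.01],[0,0,0,0,0.01]]])

```text
time: 4.63
tool_pos: [450.7, -293.0, 3.3]
tcp_rot: [-2.313, 1.55, -0.749]
contact_force: [-0.1, -0.9, 0.1]
grip_width: 23.4
```

Run:
```python
from h import *
go([570,-295.7,3],-0.5)
im,K,W=cam('side','s1')
cv2.imwrite('pics/c5.png',cv2.resize(im[220:350,150:340],None,fx=4,fy=4,interpolation=2))
```

```text
t 4.63 tcp [ 450.7 -293.     3.3] F [-0.1 -0.9  0.1] grip 23.4 heading 179.6 turn 0.1 alt -179.9 q [-0.72  0.64  1.75 -0.    0.73 -2.28]
 d mm (move first) [   2.2 -119.3   -1.9]  (turn first) [   2.2 -119.3   -1.6] xdown [ 0.015 -0.014 -1.   ] y [-1.    0.01 -0.02]
```

View pics/c5.png

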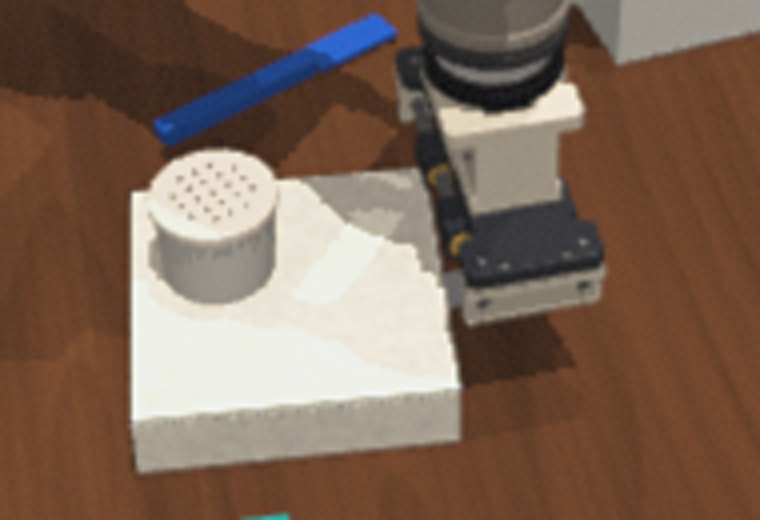

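Call:
send_rows(commands=[[[0,-0.015,0,0,0.01],[0,-0.02,0,0,0.01],[0,-0.02,0,0,0.01],[0,-0.02,0,0,0.01],[0,-0.02,0,0,0.01],[0,-0.02,0,0,0.01],[0,-0.02,0,0,0.01],[0,-0.02,0,0,0.01],[0,-0.01,0,0,0.01],[0,0,0,0,0.01]]])

```text
time: 5.52
tool_pos: [620.1, -293.8, 3.0]
tcp_rot: [-2.426, 1.555, -0.864]
contact_force: [-0.5, 0.8, 1.6]
grip_width: 23.3
```

Run:
```python
from h import *
go([590,-295.7,3],-0.5)
im,K,W=cam('side','s2')
cv2.imwrite('pics/c6.png',cv2.resize(im[180:350,150:370],None,fx=3.5,fy=3.5,interpolation=2))
```

```text
t 5.52 tcp [ 620.1 -293.8    3. ] F [-0.5  0.8  1.6] grip 23.3 heading 179.5 turn -0.01 alt 180.0 q [-0.55  0.84  1.28 -0.01  1.01 -2.11]
 d mm (move first) [-0.3 30.1 -2.1]  (turn first) [-0.3 30.1 -2.1] xdown [ 0.01  -0.012 -1.   ] y [-1.    0.01 -0.01]
```

View pics/c6.png

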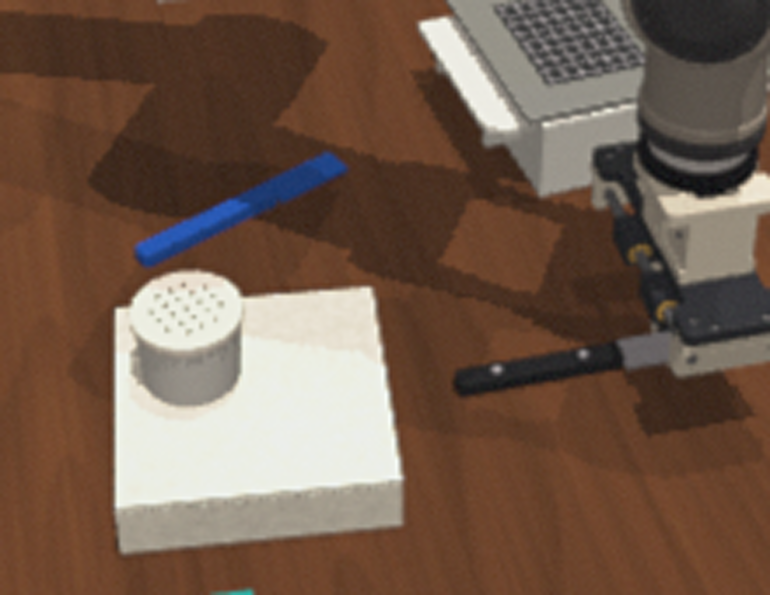

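Call:
send_rows(commands=[[[0,0,0,0,0.06],[0,0,0,0,0.06],[-0.03,0,0,0,0.06],[-0.04,0,0,0,0.06],[-0.04,0.01,0,0,0.06],[-0.04,0.02,0,0,0.06],[-0.02,0.02,0,0,0.06],[0,0,0,0,0.06],[0,0,0,0,0.06]]])

```text
time: 6.32
tool_pos: [558.4, -291.2, 172.6]
tcp_rot: [2.449, 1.564, -2.277]
contact_force: [0.3, 0.0, -0.6]
grip_width: 59.8
```

Run:
```python
from h import *
go([555,-295,60],-0.5)
im,K,W=cam('wrist','w4')
```

```text
t 6.32 tcp [ 558.4 -291.2  172.6] F [ 0.3  0.  -0.6] grip 59.8 heading 179.3 turn -0.25 alt 179.8 q [-0.6   0.58  1.29 -0.01  1.27 -2.15]
 d mm (move first) [112.7   2.9  -3.3]  (turn first) [112.7   2.9  -3.3] xdown [-0.004 -0.005 -1.   ] y [-1.    0.01  0.  ]
```

View pics/w4.png

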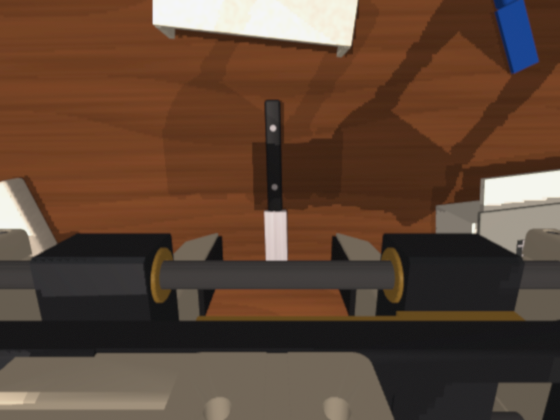

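Run:
```python
from h import *
K,W=ld('w4'); im=cv2.imread('pics/w4.png')
m=(im.max(2)<45).astype(np.uint8); m[225:]=0; m[:90]=0; m[:,:260]=0; m[:,292:]=0
n,l,s,c=cv2.connectedComponentsWithStats(m); i=1+s[1:,4].argmax(); print(s[i])
pts=np.argwhere(l==i)[:,::-1].astype(np.float32); print(cv2.minAreaRect(pts))
P=np.array([onz(K,W,p,14)[:2] for p in pts],np.float32); r=cv2.minAreaRect(P);print(r)
rear=P[P[:,0]<P[:,0].min()+20].mean(0); fr=P[P[:,0]>P[:,0].max()-20].mean(0); print(rear,fr,np.degrees(np.arctan2(*(fr-rear)[::-1])),P[:,0].min(),P[:,0].max())
```

```text
[ 266  101   16  109 1062]
((273.5, 155.0), (108.0, 15.0), 90.0)
((520.4426879882812, -294.2164001464844), (15.439717292785645, 109.37877655029297), 89.43511962890625)
[ 475.544  -288.2785] [ 565.1183 -294.0223] -3.668975 465.8031 575.2055
```

Call:
send_rows(commands=[[[0.035,0.001,-0.003,0,0.04],[0.038,0,-0.001,0,0.04],[0.038,0,0,0,0.04],[0.03,0,0,0,0.04],[0.02,0,0,0,0.04],[0,0,0,0,0.04]]])

```text
time: 6.87
tool_pos: [557.5, -296.2, 0.4]
tcp_rot: [2.436, 1.565, -2.29]
contact_force: [-2.4, 0.3, 6.2]
grip_width: 40.2
```

Run:
```python
from h import *
go([557,-294.3,2.5],-0.6)
```

```text
t 6.87 tcp [ 5.575e+02 -2.962e+02  4.000e-01] F [-2.4  0.3  6.2] grip 40.2 heading 179.2 turn -0.18 alt 179.8 q [-0.61  0.77  1.45 -0.01  0.92 -2.16]
 d mm (move first) [-2.2  0.5  1.9]  (turn first) [-2.2  0.5  1.9] xdown [-0.004 -0.005 -1.   ] y [-1.    0.01  0.  ]
```

Call:
send_rows(commands=[[[-0.002,0,0.002,0,0.04],[0,0,0,0,0.005],[0,0,0,0,0.005],[0,0,0,0,0.005],[0,0,0,0,0.005],[0,0,0,0,0.005],[0,0,0,0,0.005]]])

```text
time: 7.45
tool_pos: [558.7, -292.7, 0.3]
tcp_rot: [1.662, 1.563, -3.064]
contact_force: [-2.0, -0.5, 7.3]
grip_width: 15.7
```

Run:
```python
from h import *
go([557,-294.3,2.5],-0.6)
```

```text
t 7.45 tcp [ 5.587e+02 -2.927e+02  3.000e-01] F [-2.  -0.5  7.3] grip 15.7 heading 179.2 turn -0.17 alt 179.8 q [-0.6   0.77  1.45 -0.01  0.93 -2.15]
 d mm (move first) [-2.2  1.7 -1.7]  (turn first) [-2.2  1.7 -1.7] xdown [-0.008 -0.001 -1.   ] y [-1.    0.01  0.01]
```

Call:
send_rows(commands=[[[-0.015,0,0,0,0.005],[-0.03,0,0,0,0.005],[-0.035,0,0,0,0.005],[-0.035,0,0,0,0.005],[-0.035,0,0,0,0.005],[-0.035,0,0.01,0,0.005],[-0.03,0,0.03,0,0.005],[0,0,0.038,0,0.005],[0,0,0.038,0,0.005],[0,0,0.038,0,0.005]]])

```text
time: 8.28
tool_pos: [561.1, -138.8, 213.9]
tcp_rot: [1.166, 1.54, 2.713]
contact_force: [0.7, 0.1, -1.1]
grip_width: 15.8
```

Call:
send_rows(commands=[[[0,0,0.038,0,0.005],[0,0,0.038,0,0.005],[0,0,0.02,0,0.005],[0,0,0,0,0.005],[0,0,0,0,0.005]]])

```text
time: 8.7
tool_pos: [561.1, -29.3, 211.3]
tcp_rot: [1.148, 1.53, 2.703]
contact_force: [-0.4, -0.5, -0.4]
grip_width: 15.6
```

Run:
```python
from h import *
im,K,W=cam('wrist','w5')
go([440,-25,200],4)
```

```text
t 8.75 tcp [561.1 -29.6 211.1] F [ 0.1 -0.  -0.5] grip 15.9 heading 179.1 turn -4.94 alt 175.1 q [-0.2   0.44  1.41  0.01  1.33 -1.75]
 d mm (move first) [ 15.7 120.6   2.4]  (turn first) [ 15.7 120.   12.7] xdown [-0.038  0.018 -0.999] y [-1.    0.02  0.04]
```

View pics/w5.png

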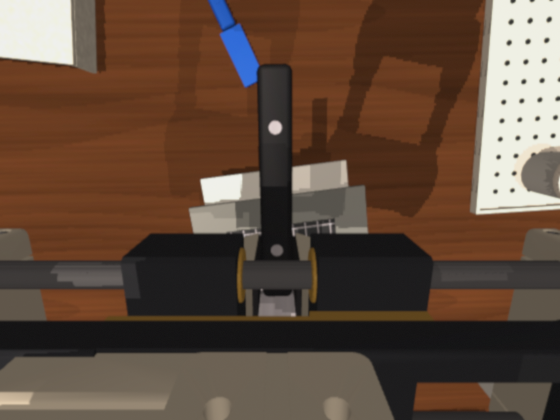

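Run:
```python
from h import *
im=cv2.imread('pics/w5.png')
cv2.imwrite('pics/c7.png',cv2.resize(im[150:240,180:380],None,fx=4,fy=4,interpolation=2))
im,K,W=cam('side','s3')
cv2.imwrite('pics/c8.png',cv2.resize(im[120:250,230:370],None,fx=5,fy=4.6,interpolation=2))
```

```text
(no output)
```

View pics/c7.png

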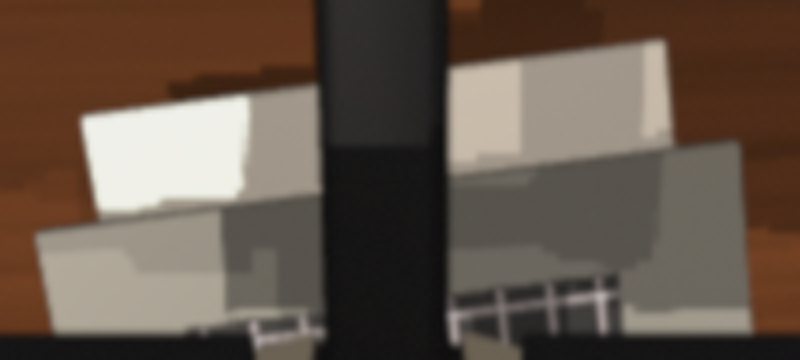

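View pics/c8.png

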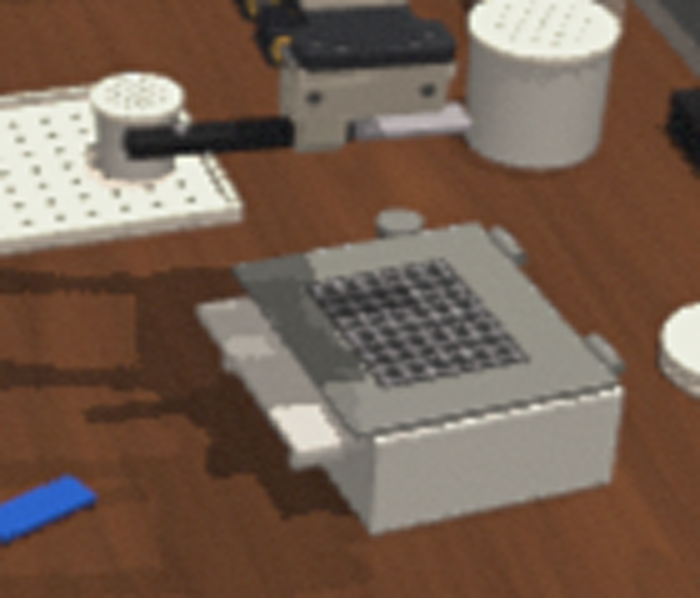

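Run:
```python
from h import *
K,W=ld('w5')
for n,z,a,b in (('lid',74,(189.3,208.3),(364.5,185.5)),('ledge',58,(200.5,179.3),(346,160))):
  P=onz(K,W,a,z)[:2];Q=onz(K,W,b,z)[:2];d=P-Q
  yaw=np.degrees(np.arctan2(d[0],-d[1])); print(n,P.round(1),Q.round(1),'mid',((P+Q)/2).round(1),np.linalg.norm(d),yaw)
Kt,Wt=ld('top0');Ks,Ws=ld('side0')
# check against top and side: project corners from model
for yaw in (4,5):
  c=np.cos(np.radians(yaw));s=np.sin(np.radians(yaw))
# top-view front lid edge and hinge edge enlarged
im=cv2.imread('pics/top0.png');cv2.imwrite('pics/c9.png',cv2.resize(im[120:200,185:285],None,fx=7,fy=7,interpolation=2))
```

```text
lid [ 565.1 -112.9] [545.7  60.1] mid [555.4 -26.4] 174.0815747606179 6.3923086441536245
ledge [ 538.6 -103.6] [521.7  44.9] mid [530.1 -29.4] 149.49223970107258 6.483210644943197
```

View pics/c9.png

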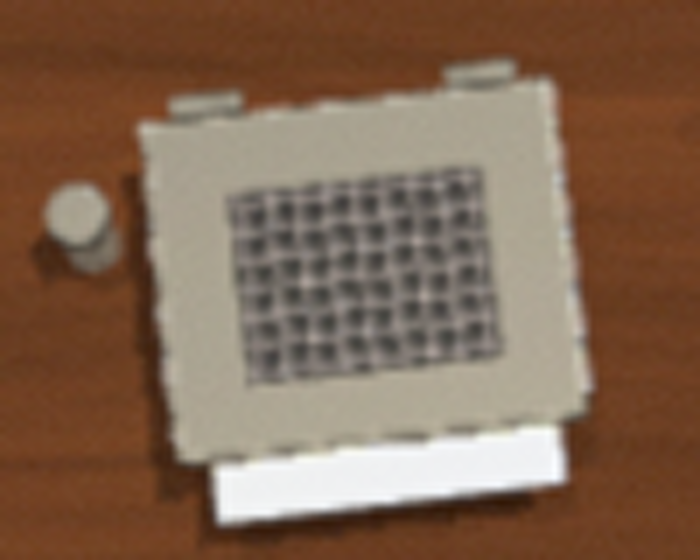

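Run:
```python
from h import *
K,W=ld('top0')
q=lambda u,v,z:onz(K,W,(185+u/7,120+v/7),z)[:2]
for n,z,a,b in (('lidfront',73,(183,462),(588,413)),('lidrear',73,(140,123),(553,80)),('ledge',58,(217,525),(567,483))):
  P=q(*a,z);Q=q(*b,z);d=Q-P;print(n,P.round(1),Q.round(1),((P+Q)/2).round(1),np.linalg.norm(d),np.degrees(np.arctan2(d[0],-d[1])))
im=cv2.imread('pics/side0.png');cv2.imwrite('pics/c10.png',cv2.resize(im[155:240,260:370],None,fx=7,fy=7,interpolation=2))
```

```text
lidfront [547.7  55.5] [ 567.3 -118.5] [557.5 -31.5] 175.0260950471656 6.418049079206219
lidrear [697.7  74.6] [ 715.6 -105.3] [706.6 -15.3] 180.7482630017683 5.672488206266511
ledge [522.7  42.3] [ 539.4 -109.2] [531.  -33.5] 152.4058029583317 6.3146434955615875
```

View pics/c10.png

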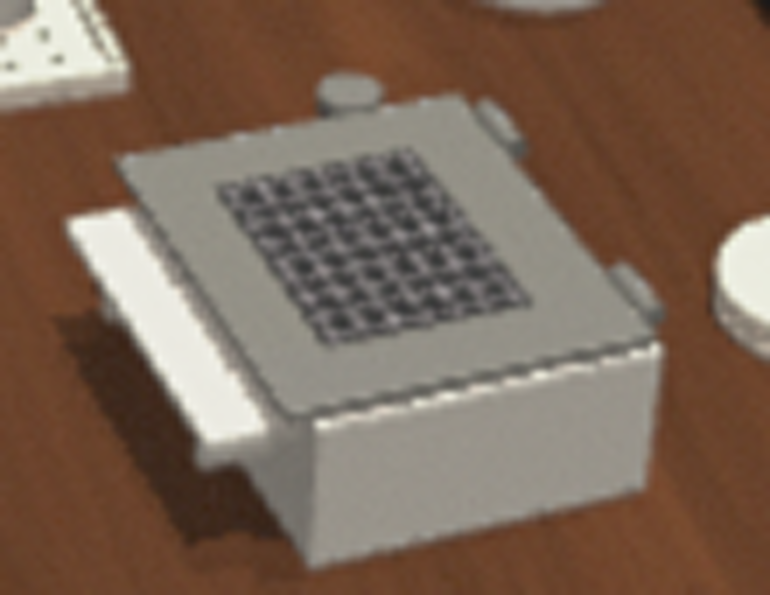

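Run:
```python
from h import *
go([465,-39,110],6.3)
```

```text
t 8.8 tcp [561.2 -30.7 211.3] F [ 0.5  0.7 -1.2] grip 15.6 heading 179.0 turn -7.31 alt 172.7 q [-0.2   0.44  1.41  0.01  1.33 -1.75]
 d mm (move first) [104.6  92.2 -11.8]  (turn first) [104.6  93.    0. ] xdown [-0.037  0.018 -0.999] y [-1.    0.02  0.04]
```

Call:
send_rows(commands=[[[0,0.01,0,-3.5,0.005],[0.005,0.014,0,-3.5,0.005],[0.01,0.014,0,-0.3,0.005],[0.014,0.014,0,0,0.005],[0.014,0.014,0,0,0.005],[0.014,0.014,0,0,0.005],[0.014,0.01,0,0,0.005],[0.014,0.005,0,0,0.005],[0.01,0,0,0,0.005],[0,0,0,0,0.005]]])

```text
time: 9.63
tool_pos: [459.1, -52.7, 113.4]
tcp_rot: [1.1, 1.529, 2.767]
contact_force: [0.1, -0.4, -1.1]
grip_width: 15.6
```

Run:
```python
from h import *
go([465,-39,80],6.3)
im,K,W=cam('side','s4')
cv2.imwrite('pics/c11.png',cv2.resize(im[100:250,230:370],None,fx=5,fy=4,interpolation=2))
```

```text
t 9.63 tcp [459.1 -52.7 113.4] F [ 0.1 -0.4 -1.1] grip 15.6 heading -174.5 turn -0.79 alt 179.2 q [-0.28  0.38  1.82  0.    0.98 -1.95]
 d mm (move first) [33.4 -8.5 12.4]  (turn first) [33.4 -8.6 12.3] xdown [-0.039  0.015 -0.999] y [-0.99 -0.1   0.04]
```

View pics/c11.png

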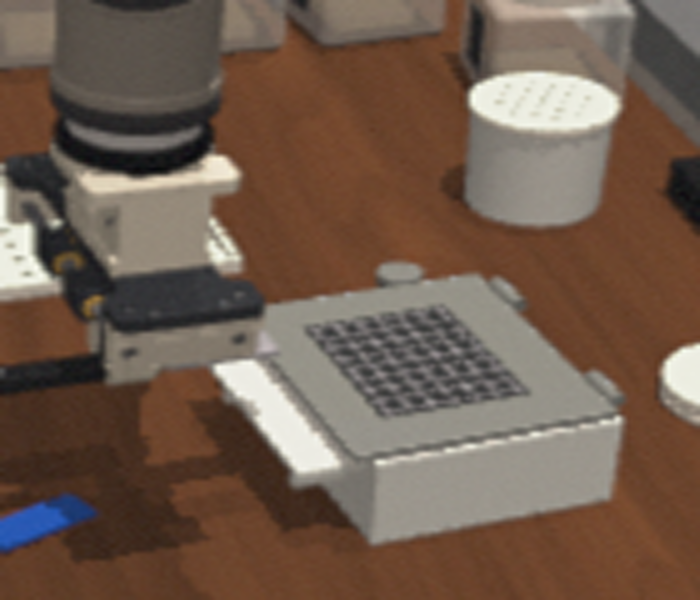

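Call:
send_rows(commands=[[[0.008,-0.004,0.006,-0.8,0.005],[0.012,-0.002,0.006,0,0.005],[0.012,0,0,0,0.005],[0.01,0,0,0,0.005],[0,0,0,0,0.005],[0,0,0,0,0.005]]])

```text
time: 10.18
tool_pos: [468.5, -41.7, 72.4]
tcp_rot: [1.051, 1.538, 2.73]
contact_force: [-0.1, -0.5, 0.8]
grip_width: 15.9
```

Run:
```python
from h import *
go([465,-39,65],6.3)
im,K,W=cam('top','t4')
cv2.imwrite('pics/c12.png',cv2.resize(im[120:240,185:285],None,fx=5,fy=5,interpolation=2))
im,K,W=cam('side','s5')
cv2.imwrite('pics/c13.png',cv2.resize(im[120:230,230:340],None,fx=5.4,fy=5.4,interpolation=2))
```

```text
t 10.18 tcp [468.5 -41.7  72.4] F [-0.1 -0.5  0.8] grip 15.9 heading -173.8 turn -0.06 alt 179.9 q [-0.26  0.45  1.85  0.01  0.87 -1.94]
 d mm (move first) [7.5 3.  2.9]  (turn first) [7.5 2.9 2.9] xdown [-0.03   0.013 -0.999] y [-0.99 -0.11  0.03]
```

View pics/c12.png

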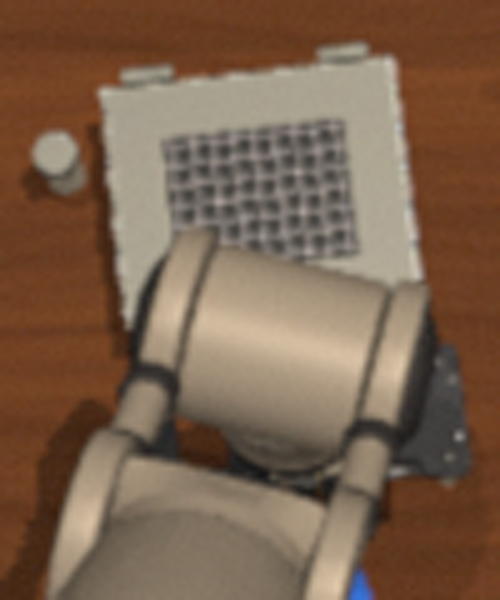

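View pics/c13.png

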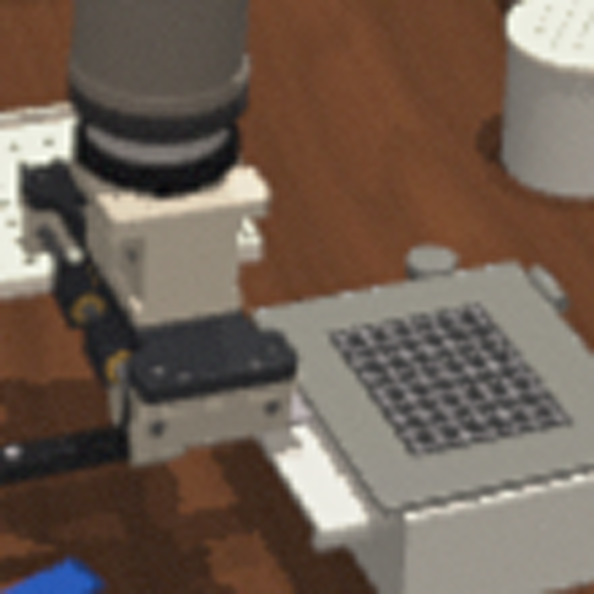

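Call:
send_rows(commands=[[[0,0.008,0.002,0,0.005],[0,0,0,0,0.005],[0.006,0,0,0,0.005],[0.006,0,0,0,0.005],[0,0,0,0,0.005]]])

```text
time: 10.7
tool_pos: [460.5, -40.8, 62.3]
tcp_rot: [1.02, 1.544, 2.699]
contact_force: [0.2, 0.5, -0.6]
grip_width: 15.5
```

Run:
```python
from h import *
go([462,-39,56],6.3)
im,K,W=cam('side','s6')
cv2.imwrite('pics/c14.png',cv2.resize(im[120:230,230:340],None,fx=5.4,fy=5.4,interpolation=2))
```

```text
t 10.7 tcp [460.5 -40.8  62.3] F [ 0.2  0.5 -0.6] grip 15.5 heading -173.8 turn -0.07 alt 179.9 q [-0.26  0.46  1.88  0.01  0.83 -1.94]
 d mm (move first) [ 6.3 -1.8  1.5]  (turn first) [ 6.3 -1.8  1.5] xdown [-0.024  0.012 -1.   ] y [-0.99 -0.11  0.02]
```

View pics/c14.png

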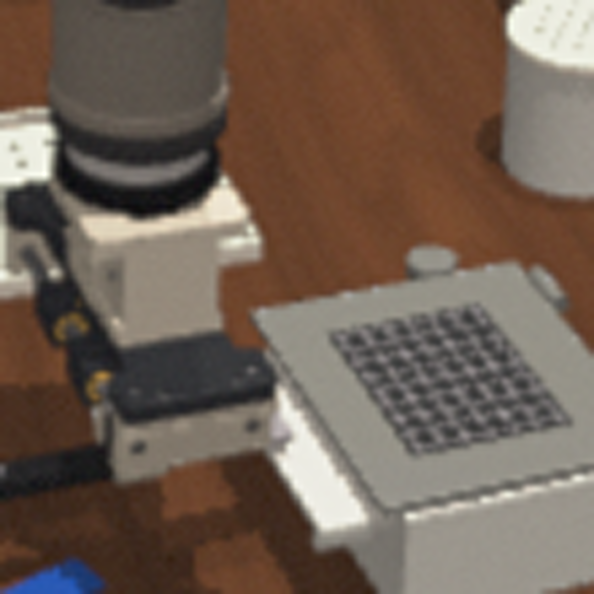

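Call:
send_rows(commands=[[[0.004,0,0,0,0.005],[0,0,0,0,0.005]]])

```text
time: 10.92
tool_pos: [460.7, -40.8, 58.2]
tcp_rot: [1.02, 1.544, 2.699]
contact_force: [0.4, -0.1, -0.6]
grip_width: 15.8
```

Call:
send_rows(commands=[[[0.003,0,0,0,0.005],[0,0,0,0,0.005]]])

```text
time: 11.08
tool_pos: [460.7, -40.8, 54.8]
tcp_rot: [1.019, 1.544, 2.699]
contact_force: [-0.4, -0.3, -0.8]
grip_width: 15.8
```

Call:
send_rows(commands=[[[0.002,0,0,0,0.005],[0,0,0,0,0.005]]])

```text
time: 11.25
tool_pos: [461.0, -40.7, 52.8]
tcp_rot: [1.005, 1.544, 2.685]
contact_force: [-2.3, 0.0, 1.8]
grip_width: 15.6
```

Call:
send_rows(commands=[[[-0.0035,0,0,0,0.005],[0,0,0,0,0.005]]])

```text
time: 11.42
tool_pos: [461.1, -40.7, 56.5]
tcp_rot: [1.01, 1.544, 2.69]
contact_force: [0.2, 0.9, 0.6]
grip_width: 15.6
```

Call:
send_rows(commands=[[[0,-0.005,0,0,0.005],[0,-0.005,0,0,0.005],[0,0,0,0,0.005]]])

```text
time: 11.67
tool_pos: [472.1, -39.7, 56.7]
tcp_rot: [1.008, 1.545, 2.687]
contact_force: [-0.6, -0.5, -0.9]
grip_width: 15.9
```

Call:
send_rows(commands=[[[0,-0.004,0,0,0.005],[0,-0.003,0,0,0.005],[0,0,0,0,0.005]]])

```text
time: 11.92
tool_pos: [480.2, -38.9, 56.4]
tcp_rot: [1.007, 1.545, 2.687]
contact_force: [0.2, 0.5, -1.6]
grip_width: 15.3
```

Run:
```python
from h import *
go([482,-39,56],6.3)
im,K,W=cam('side','s7')
cv2.imwrite('pics/c15.png',cv2.resize(im[120:230,230:340],None,fx=5.4,fy=5.4,interpolation=2))
```

```text
t 11.92 tcp [480.2 -38.9  56.4] F [ 0.2  0.5 -1.6] grip 15.3 heading -173.8 turn -0.07 alt 179.9 q [-0.24  0.49  1.84  0.01  0.84 -1.93]
 d mm (move first) [ 0.4 -1.7 -0.3]  (turn first) [ 0.4 -1.7 -0.3] xdown [-0.023  0.011 -1.   ] y [-0.99 -0.11  0.02]
```

View pics/c15.png

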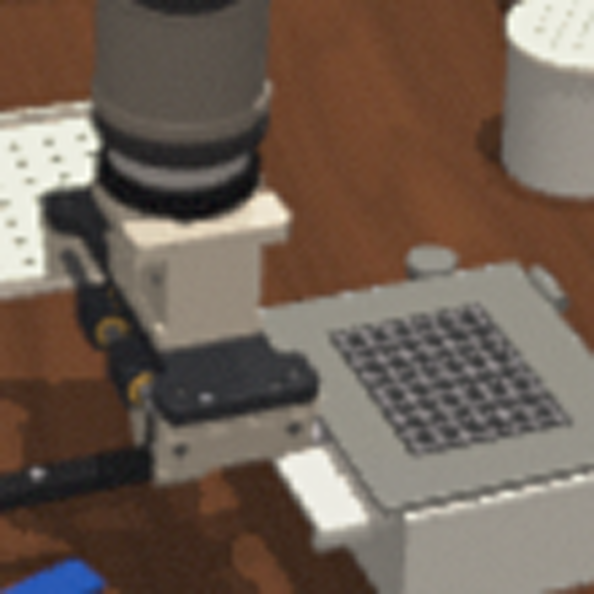

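Call:
send_rows(commands=[[[0,-0.003,0,0,0.005],[0,0,0,0,0.005]]])

```text
time: 12.13
tool_pos: [483.0, -38.4, 56.1]
tcp_rot: [1.014, 1.544, 2.694]
contact_force: [1.0, -0.7, -0.5]
grip_width: 16.0
```

Call:
send_rows(commands=[[[-0.004,0,0,0,0.005],[-0.004,0,0,0,0.005],[-0.004,-0.001,0,0,0.005],[0,0,0,0,0.005]]])

```text
time: 12.47
tool_pos: [483.6, -38.3, 68.9]
tcp_rot: [1.035, 1.542, 2.715]
contact_force: [1.2, 0.3, -0.7]
grip_width: 15.7
```

Run:
```python
from h import *
go([482,-39,56],6.3)
im,K,W=cam('side','s8')
cv2.imwrite('pics/c16.png',cv2.resize(im[120:230,230:370],None,fx=5.4,fy=5.4,interpolation=2))
```

```text
t 12.47 tcp [483.6 -38.3  68.9] F [ 1.2  0.3 -0.7] grip 15.7 heading -173.8 turn -0.06 alt 179.9 q [-0.24  0.48  1.81  0.01  0.88 -1.92]
 d mm (move first) [12.9  1.3 -0.7]  (turn first) [12.9  1.3 -0.7] xdown [-0.026  0.012 -1.   ] y [-0.99 -0.11  0.02]
```

View pics/c16.png

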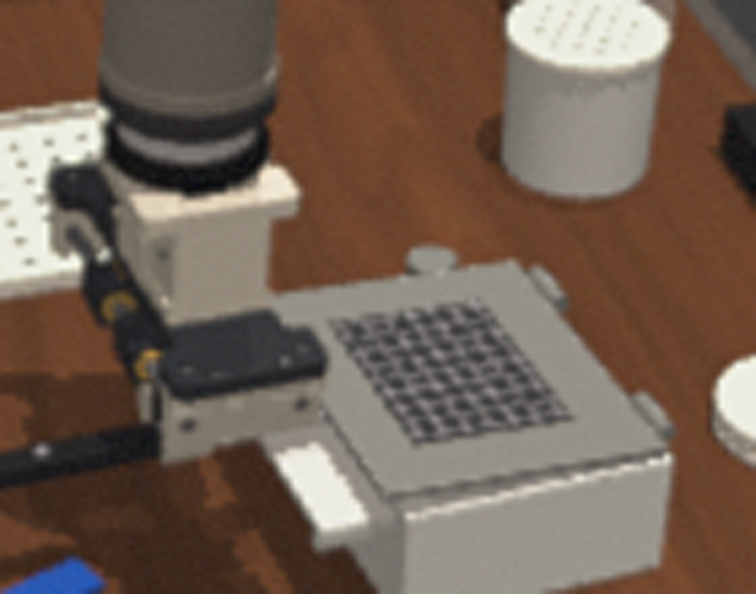

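Call:
send_rows(commands=[[[-0.009,-0.001,0,0,0.005],[-0.009,-0.002,0,0,0.005],[-0.009,-0.002,0,0,0.005],[-0.011,-0.004,0,0,0.005],[-0.011,-0.005,0,0,0.005],[-0.011,-0.005,0,0,0.005],[0,0,0,0,0.005]]])

```text
time: 13.1
tool_pos: [502.5, -36.6, 133.0]
tcp_rot: [1.074, 1.537, 2.754]
contact_force: [0.7, -0.2, -0.8]
grip_width: 15.6
```

Run:
```python
from h import *
go([483.6+18.9,-36,69+61],6.3)
im,K,W=cam('side','s9')
cv2.imwrite('pics/c17.png',cv2.resize(im[80:230,220:370],None,fx=4,fy=4,interpolation=2))
```

```text
t 13.1 tcp [502.5 -36.6 133. ] F [ 0.7 -0.2 -0.8] grip 15.6 heading -173.8 turn -0.07 alt 179.9 q [-0.23  0.42  1.69  0.01  1.07 -1.91]
 d mm (move first) [ 3.  -0.1  0.6]  (turn first) [ 3.  -0.1  0.6] xdown [-0.031  0.013 -0.999] y [-0.99 -0.11  0.03]
```

View pics/c17.png

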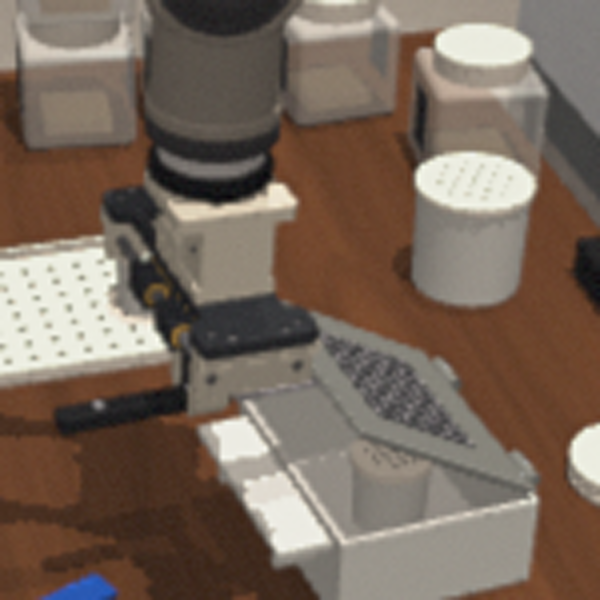

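Call:
send_rows(commands=[[[-0.009,-0.007,0,0,0.005],[-0.009,-0.008,0,0,0.005],[-0.009,-0.008,0,0,0.005],[-0.008,-0.009,0,0,0.005],[-0.008,-0.01,0,0,0.005],[-0.006,-0.01,0,0,0.005],[0,0,0,0,0.005]]])

```text
time: 13.73
tool_pos: [550.3, -30.8, 176.7]
tcp_rot: [1.15, 1.522, 2.829]
contact_force: [-0.6, -0.2, -1.3]
grip_width: 15.3
```

Run:
```python
from h import *
go([483.6+71,-31,69+113],6.3)
im,K,W=cam('side','s10')
cv2.imwrite('pics/c18.png',cv2.resize(im[80:230,220:370],None,fx=4,fy=4,interpolation=2))
```

```text
t 13.73 tcp [550.3 -30.8 176.7] F [-0.6 -0.2 -1.3] grip 15.3 heading -173.8 turn -0.07 alt 179.9 q [-0.2   0.46  1.49  0.01  1.24 -1.88]
 d mm (move first) [-5.5 -4.  -0.5]  (turn first) [-5.5 -4.  -0.5] xdown [-0.046  0.015 -0.999] y [-0.99 -0.11  0.04]
```

View pics/c18.png

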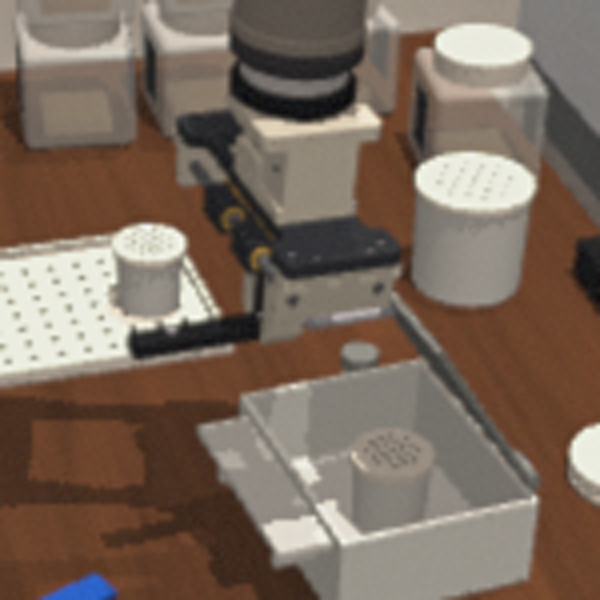

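Call:
send_rows(commands=[[[-0.006,-0.01,0,0,0.005],[-0.005,-0.012,0,0,0.005],[-0.004,-0.012,0,0,0.005],[-0.003,-0.012,0,0,0.005],[-0.001,-0.012,0,0,0.005],[0,-0.012,0,0,0.005],[0,-0.01,0,0,0.005],[0,0,0,0,0.005]]])

```text
time: 14.45
tool_pos: [622.1, -22.4, 183.6]
tcp_rot: [1.211, 1.502, 2.889]
contact_force: [-0.2, -0.2, 0.1]
grip_width: 15.7
```

Run:
```python
from h import *
go([677,-31,185],6.3)
im,K,W=cam('side','s11')
cv2.imwrite('pics/c19.png',cv2.resize(im[80:230,220:370],None,fx=4,fy=4,interpolation=2))
```

```text
t 14.45 tcp [622.1 -22.4 183.6] F [-0.2 -0.2  0.1] grip 15.7 heading -173.8 turn -0.11 alt 179.9 q [-0.16  0.6   1.23  0.01  1.38 -1.84]
 d mm (move first) [ -5.2 -53.5 -14.4]  (turn first) [ -5.2 -53.5 -14.5] xdown [-0.067  0.017 -0.998] y [-0.99 -0.11  0.06]
```

View pics/c19.png

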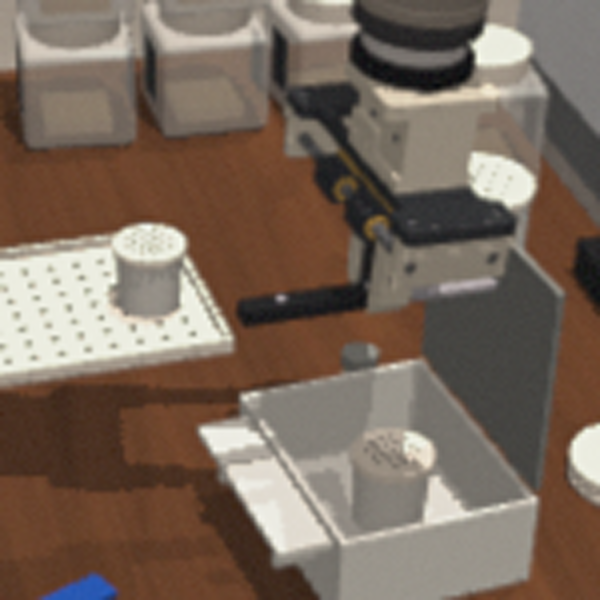

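Call:
send_rows(commands=[[[-0.002,-0.011,0,0,0.005],[-0.002,-0.011,0,0,0.005],[-0.001,-0.01,0,0,0.005],[0,0,0,0,0.005]]])

```text
time: 14.83
tool_pos: [648.6, -19.4, 184.0]
tcp_rot: [1.234, 1.492, 2.912]
contact_force: [-0.6, 0.7, -0.2]
grip_width: 15.3
```

Call:
send_rows(commands=[[[-0.001,-0.006,0,0,0.005],[0,-0.006,0,0,0.005],[0,0,0,0,0.005]]])

```text
time: 15.08
tool_pos: [658.6, -18.4, 183.3]
tcp_rot: [1.242, 1.488, 2.919]
contact_force: [-0.5, -0.4, -0.9]
grip_width: 15.3
```

Run:
```python
from h import *
go([677,-31,185],6.3)
im,K,W=cam('side','s12')
cv2.imwrite('pics/c20.png',cv2.resize(im[80:230,220:370],None,fx=4,fy=4,interpolation=2))
```

```text
t 15.08 tcp [658.6 -18.4 183.3] F [-0.5 -0.4 -0.9] grip 15.3 heading -173.8 turn -0.15 alt 179.9 q [-0.15  0.68  1.09  0.01  1.46 -1.83]
 d mm (move first) [ -3.4 -16.8 -14.4]  (turn first) [ -3.4 -16.7 -14.5] xdown [-0.08   0.018 -0.997] y [-0.99 -0.11  0.08]
```

View pics/c20.png

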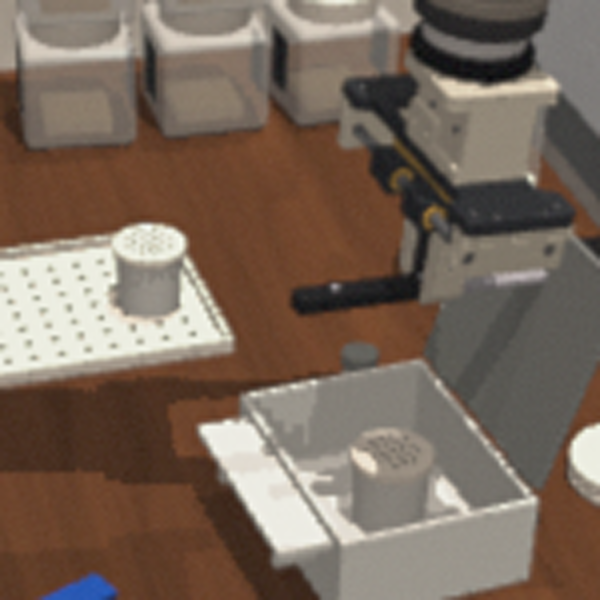

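Call:
send_rows(commands=[[[0,-0.005,0,0,0.005],[0,-0.004,0,0,0.005],[0,0,0,0,0.005]]])

```text
time: 15.38
tool_pos: [667.3, -17.5, 182.9]
tcp_rot: [1.245, 1.488, 2.922]
contact_force: [-0.2, 0.4, -0.7]
grip_width: 15.6
```

Call:
send_rows(commands=[[[0,-0.003,0,0,0.005],[0,0,0,0,0.005]]])

```text
time: 15.55
tool_pos: [668.6, -17.4, 182.5]
tcp_rot: [1.261, 1.483, 2.938]
contact_force: [-2.8, 0.3, 1.8]
grip_width: 15.5
```

Call:
send_rows(commands=[[[0,-0.003,0,0,0.005],[0,0,0,0,0.005]]])

```text
time: 15.72
tool_pos: [668.4, -17.3, 182.2]
tcp_rot: [1.283, 1.474, 2.96]
contact_force: [-1.2, 0.4, 0.8]
grip_width: 15.5
```

Call:
send_rows(commands=[[[0,0.01,0,0,0.005],[-0.005,0.02,0,0,0.005],[-0.005,0.02,0,0,0.005],[0,0.02,0,0,0.005],[0,0.02,0,0,0.005],[0,0.02,0,0,0.005],[0,0.02,-0.01,0,0.005],[0,0.01,-0.02,0,0.005],[0,0,-0.02,0,0.005],[0,0,0,0,0.005]]])

```text
time: 16.55
tool_pos: [533.4, -82.7, 204.9]
tcp_rot: [1.272, 1.484, 2.952]
contact_force: [-0.4, -0.3, -0.1]
grip_width: 15.8
```

Run:
```python
from h import *
go([545,-285,100],0)
im,K,W=cam('side','s13')
im,K,W=cam('top','t13')
```

```text
t 16.55 tcp [533.4 -82.7 204.9] F [-0.4 -0.3 -0.1] grip 15.8 heading -173.7 turn 6.35 alt -173.7 q [-0.29  0.44  1.44 -0.01  1.35 -1.97]
 d mm (move first) [ 100.2    2.2 -205. ]  (turn first) [ 100.2  -20.5 -204. ] xdown [-0.085  0.016 -0.996] y [-0.99 -0.11  0.08]
```

View pics/s13.png

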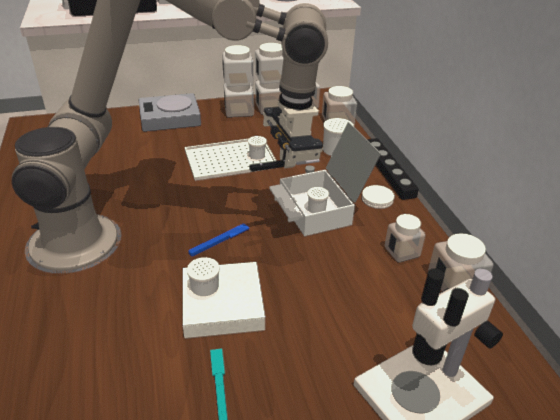

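View pics/t13.png

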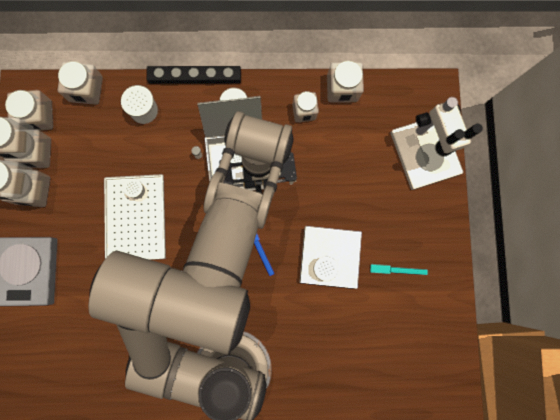

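Call:
send_rows(commands=[[[0,-0.003,-0.015,3.2,0.005],[0,-0.003,-0.02,3.2,0.005],[0,-0.003,-0.03,0,0.005],[0,-0.003,-0.03,0,0.005],[0.01,-0.003,-0.03,0,0.005],[0.02,-0.003,-0.03,0,0.005],[0.025,-0.003,-0.025,0,0.005],[0.025,0,-0.01,0,0.005],[0.02,0,0,0,0.005],[0,0,0,0,0.005]]])

```text
time: 17.48
tool_pos: [557.3, -266.9, 96.6]
tcp_rot: [1.332, 1.494, 2.906]
contact_force: [-0.7, 1.5, 0.0]
grip_width: 15.8
```

Run:
```python
from h import *
go([545,-285,20],0)
```

```text
t 17.48 tcp [ 557.3 -266.9   96.6] F [-0.7  1.5  0. ] grip 15.8 heading -179.7 turn 0.26 alt -179.7 q [-0.56  0.67  1.35 -0.03  1.2  -2.12]
 d mm (move first) [ 77.    6.6 -19.5]  (turn first) [ 77.    6.5 -19.5] xdown [-0.075  0.018 -0.997] y [-1.   -0.    0.07]
```

Call:
send_rows(commands=[[[0.015,0.002,-0.006,0,0.005],[0.018,0.002,-0.006,0,0.005],[0.018,0,0,0,0.005],[0.015,0,0,0,0.005],[0.01,0,0,0,0.005],[0,0,0,0,0.005]]])

```text
time: 17.98
tool_pos: [553.6, -273.6, 22.5]
tcp_rot: [1.33, 1.5, 2.909]
contact_force: [0.4, -0.6, -0.8]
grip_width: 15.8
```

Call:
send_rows(commands=[[[0.005,0,0,0,0.005],[0.003,0,0,0,0.005],[0,0,0,0,0.005]]])

```text
time: 18.23
tool_pos: [555.5, -272.7, 16.7]
tcp_rot: [1.344, 1.504, 2.926]
contact_force: [-0.1, -0.2, -0.1]
grip_width: 15.6
```

Call:
send_rows(commands=[[[0.006,0,0,0,0.005],[0.004,0,0,0,0.005],[0,0,0,0,0.005]]])

```text
time: 18.48
tool_pos: [556.2, -272.9, 7.9]
tcp_rot: [1.364, 1.507, 2.947]
contact_force: [-0.3, -0.1, -0.4]
grip_width: 15.4
```

Call:
send_rows(commands=[[[0.004,0,0,0,0.005],[0.003,0,0,0,0.005],[0,0,0,0,0.005]]])

```text
time: 18.73
tool_pos: [556.2, -273.3, 1.0]
tcp_rot: [1.372, 1.509, 2.954]
contact_force: [-0.4, 0.8, 0.4]
grip_width: 15.4
```

Call:
send_rows(commands=[[[0.002,0,0,0,0.005],[0,0,0,0,0.005]]])

```text
time: 18.9
tool_pos: [556.4, -273.4, 1.4]
tcp_rot: [1.379, 1.51, 2.961]
contact_force: [0.3, -0.1, -0.3]
grip_width: 16.0
```

Run:
```python
from h import *
go([545,-285,0],0)
im,K,W=cam('side','s14')
cv2.imwrite('pics/c21.png',cv2.resize(im[180:350,150:370],None,fx=3.5,fy=3.5,interpolation=2))
```

```text
t 18.9 tcp [ 556.4 -273.4    1.4] F [ 0.3 -0.1 -0.3] grip 16.0 heading -179.3 turn 0.66 alt -179.3 q [-0.57  0.78  1.43 -0.03  0.99 -2.13]
 d mm (move first) [  1.9  11.4 -11.4]  (turn first) [  1.9  11.3 -11.6] xdown [-0.06   0.011 -0.998] y [-1.   -0.01  0.06]
```

View pics/c21.png

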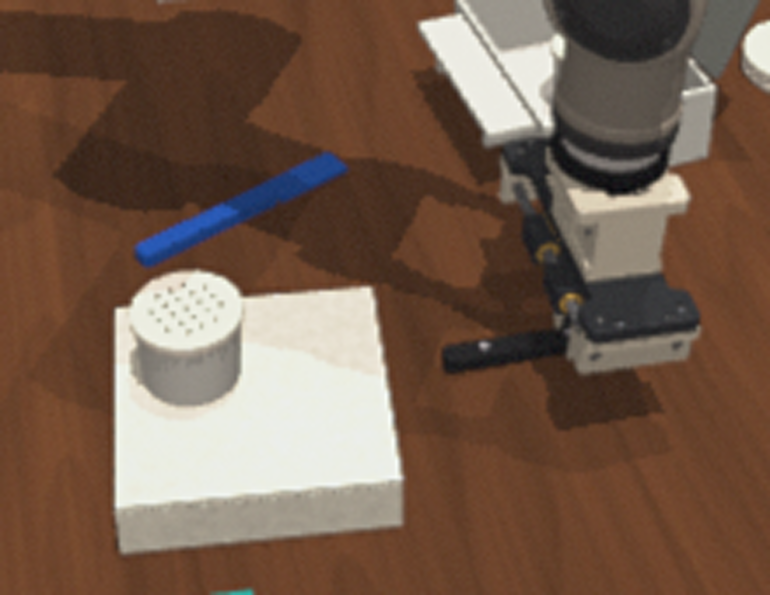

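Tool is at bench height with the rear slightly raised; I'll open to let it settle, then rise.

Call:
send_rows(commands=[[[0,0,0,0,0.03],[0,0,0,0,0.04],[0,0,0,0,0.05],[0,0,0,0,0.05],[-0.02,0,0,0,0.05],[-0.035,0,0,0,0.05],[-0.035,0,0,0,0.06],[-0.035,0,0,0,0.08],[-0.03,0,0,0,0.08],[0,0,0,0,0.08]]])

```text
time: 19.78
tool_pos: [564.0, -274.4, 157.7]
tcp_rot: [1.325, 1.5, 2.907]
contact_force: [-0.2, 0.9, 0.4]
grip_width: 72.3
```

Run:
```python
from h import *
go([640,-20,170],6.3)
im,K,W=cam('side','s15')
cv2.imwrite('pics/c22.png',cv2.resize(im[100:350,190:370],None,fx=3,fy=2.4*1,interpolation=2))
im,K,W=cam('top','t15')
cv2.imwrite('pics/c23.png',cv2.resize(im[80:260,180:370],None,fx=3.2,fy=3.2,interpolation=2))
```

```text
t 19.78 tcp [ 564.  -274.4  157.7] F [-0.2  0.9  0.4] grip 72.3 heading -179.3 turn -5.65 alt 174.4 q [-0.56  0.63  1.25 -0.02  1.33 -2.14]
 d mm (move first) [-13.3 -77.8 253.8]  (turn first) [ -13.3 -102.4  244.9] xdown [-0.068  0.016 -0.998] y [-1.   -0.01  0.07]
```

View pics/c22.png

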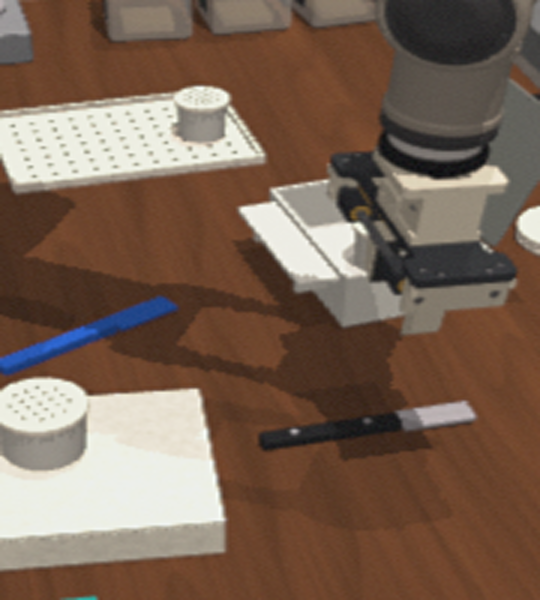

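View pics/c23.png

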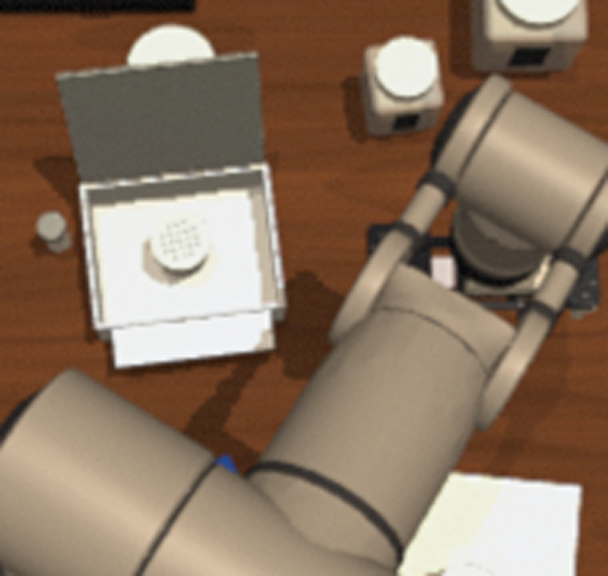

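Run:
```python
from h import *
K,W=ld('top0')
c=onz(K,W,(180+181/3.2,80+243/3.2),59); print('cup top',c)
q=lambda u,v,z:onz(K,W,(180+u/3.2,80+v/3.2),z)[:2].round(1)
print('box top corners',q(80,185,66),q(270,170,66),q(285,310,66),q(97,330,66))
im=cv2.imread('pics/s13.png'); cv2.imwrite('pics/c24.png',cv2.resize(im[165:240,270:370],None,fx=7,fy=7,interpolation=2))
go([670,c[1],190],6.3)
print(onz(*ld('side0'),(230+391/4*1,80+450/4),59), 'from c18')
```

```text
cup top [642.93676226 -20.43672149  59.        ]
box top corners [698.9  75.4] [ 712.3 -106.4] [ 575.2 -118.9] [557.9  58.7]
t 19.88 tcp [ 561.9 -273.1  152.4] F [ 0.1  0.5 -0.3] grip 78.0 heading -179.3 turn -5.64 alt 174.4 q [-0.56  0.63  1.26 -0.02  1.33 -2.14]
 d mm (move first) [ -40.4 -107.9  252.4]  (turn first) [ -40.4 -132.2  240.5] xdown [-0.075  0.021 -0.997] y [-1.   -0.01  0.07]
[670.8623968  -22.32422139  59.        ] from c18
```

View pics/c24.png

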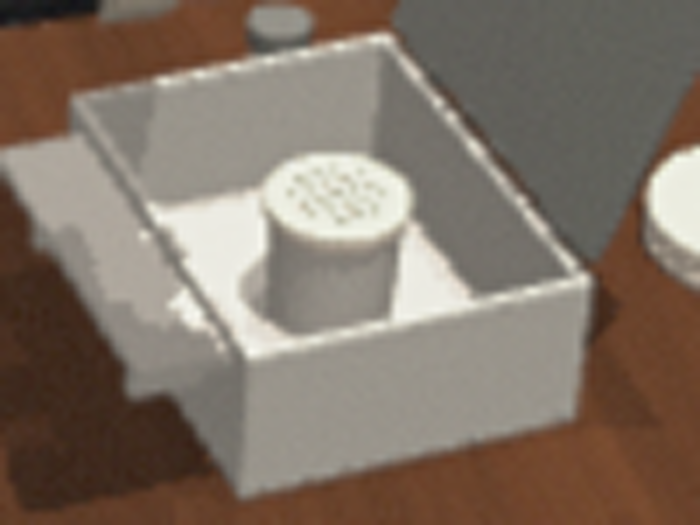

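Call:
send_rows(commands=[[[-0.01,-0.01,0.01,-2.8,0.08],[-0.008,-0.015,0.025,-2.8,0.08],[-0.005,-0.015,0.03,0,0.08],[-0.005,-0.015,0.035,0,0.08],[0,-0.015,0.035,0,0.08],[0,-0.015,0.035,0,0.08],[0,-0.015,0.025,0,0.08],[0,-0.015,0.015,0,0.08],[0,0,0,0,0.08],[0,0,0,0,0.08]]])

```text
time: 20.72
tool_pos: [651.7, -43.3, 156.6]
tcp_rot: [1.179, 1.458, 2.858]
contact_force: [-0.6, -0.1, 0.2]
grip_width: 79.7
```

Run:
```python
from h import *
print(onz(*ld('side0'),(270+339/7,165+196/7),59))
im,K,W=cam('wrist','w6')
go([643,-20,32],6.3)
```

```text
[645.37874242 -18.79781427  59.        ]
t 20.77 tcp [651.4 -43.3 156.3] F [-0.8 -0.8 -0. ] grip 80.1 heading -173.7 turn 0.02 alt -180.0 q [-0.19  0.7   1.11  0.01  1.44 -1.87]
 d mm (move first) [125.1  -7.3  18.6]  (turn first) [125.1  -7.3  18.6] xdown [-0.109  0.032 -0.994] y [-0.99 -0.11  0.1 ]
```

View pics/w6.png

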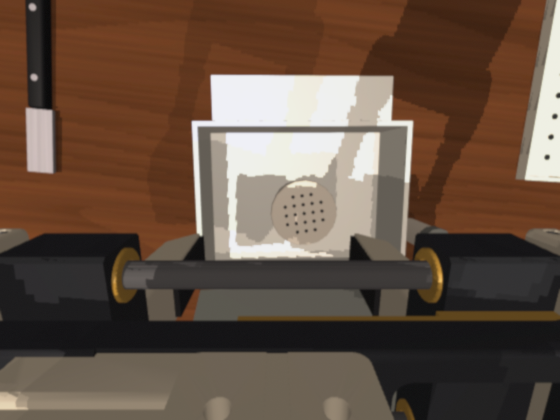

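Run:
```python
from h import *
print(onz(*ld('w6'),(304,212),59))
# target: grasp point (19mm behind tip) at cup axis, height
o,T=pose(); c=np.array([644.5,-18.8])
g=T[:3,0]*-19; print('grasp offset',g)
go([c[0]-g[0],c[1]-g[1],80],6.3)
go([c[0]-g[0],c[1]-g[1],28],6.3)
```

```text
[642.56874774 -15.68736015  59.        ]
grasp offset [ 2.07027453 -0.61209224 18.87695173]
t 20.77 tcp [651.4 -43.3 156.3] F [-0.8 -0.8 -0. ] grip 80.1 heading -173.7 turn 0.02 alt -180.0 q [-0.19  0.7   1.11  0.01  1.44 -1.87]
 d mm (move first) [77.5 -1.9 22.6]  (turn first) [77.5 -1.9 22.6] xdown [-0.109  0.032 -0.994] y [-0.99 -0.11  0.1 ]
t 20.77 tcp [651.4 -43.3 156.3] F [-0.8 -0.8 -0. ] grip 80.1 heading -173.7 turn 0.02 alt -180.0 q [-0.19  0.7   1.11  0.01  1.44 -1.87]
 d mm (move first) [129.2  -7.3  20.3]  (turn first) [129.2  -7.3  20.3] xdown [-0.109  0.032 -0.994] y [-0.99 -0.11  0.1 ]
```

Call:
send_rows(commands=[[[0,0.002,0.012,0,0.08],[0.01,0,0.01,0,0.08],[0.015,0,0,0,0.08],[0.015,0,0,0,0.08],[0.015,0,0,0,0.08],[0.01,0,0,0,0.08],[0,0,0,0,0.08]]])

```text
time: 21.35
tool_pos: [634.2, -23.2, 88.6]
tcp_rot: [1.187, 1.452, 2.855]
contact_force: [0.5, -0.6, 0.2]
grip_width: 79.8
```

Run:
```python
from h import *
go([642,-17.8,30],6.3)
im,K,W=cam('side','s16')
cv2.imwrite('pics/c25.png',cv2.resize(im[100:240,250:390],None,fx=4.2,fy=4.2,interpolation=2))
```

```text
t 21.35 tcp [634.2 -23.2  88.6] F [ 0.5 -0.6  0.2] grip 79.8 heading -174.3 turn -0.58 alt 179.4 q [-0.16  0.73  1.25  0.02  1.27 -1.84]
 d mm (move first) [ 57.5 -14.7   2.1]  (turn first) [ 57.5 -14.7   1.9] xdown [-0.114  0.034 -0.993] y [-0.99 -0.1   0.11]
```

View pics/c25.png

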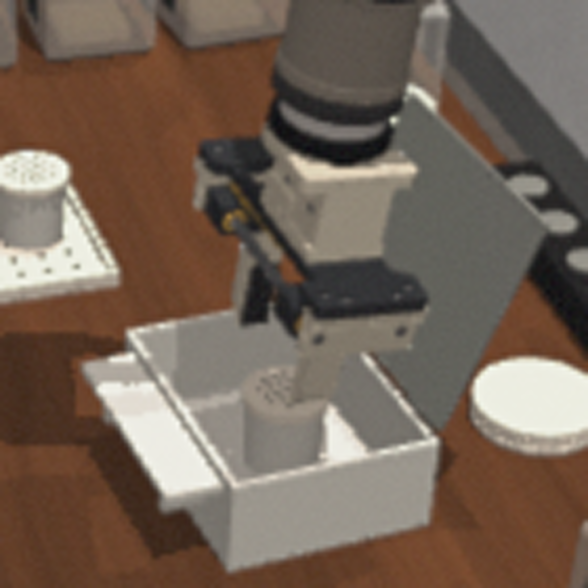

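Call:
send_rows(commands=[[[0.006,-0.008,0.001,-0.6,0.08],[0.012,-0.006,0.001,0,0.08],[0.014,0,0,0,0.08],[0.014,0,0,0,0.08],[0.01,0,0,0,0.08],[0,0,0,0,0.08]]])

```text
time: 21.9
tool_pos: [647.5, -18.9, 31.7]
tcp_rot: [1.161, 1.462, 2.839]
contact_force: [0.1, 0.4, 0.1]
grip_width: 80.0
```

Run:
```python
from h import *
go([641.5,-17.8,27],6.3)
im,K,W=cam('side','s17')
cv2.imwrite('pics/c26.png',cv2.resize(im[100:240,250:390],None,fx=4.2,fy=4.2,interpolation=2))
im,K,W=cam('wrist','w7')
```

```text
t 21.9 tcp [647.5 -18.9  31.7] F [0.1 0.4 0.1] grip 80.0 heading -173.7 turn -0.04 alt 180.0 q [-0.16  0.81  1.26  0.02  1.17 -1.84]
 d mm (move first) [5.3 5.3 1.5]  (turn first) [5.3 5.3 1.5] xdown [-0.103  0.032 -0.994] y [-0.99 -0.11  0.1 ]
```

View pics/c26.png

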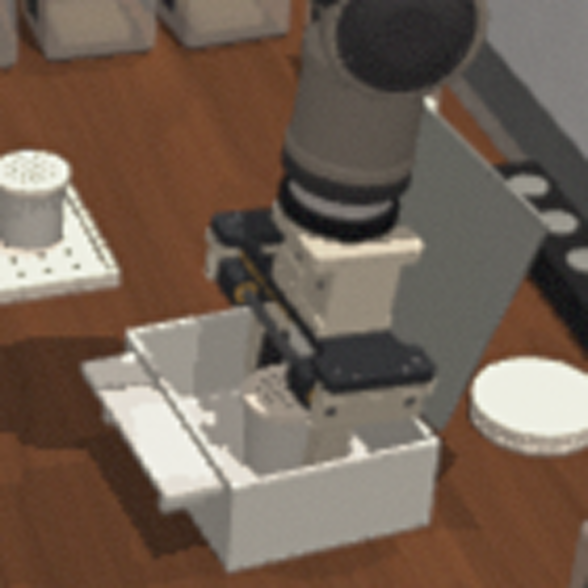

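View pics/w7.png

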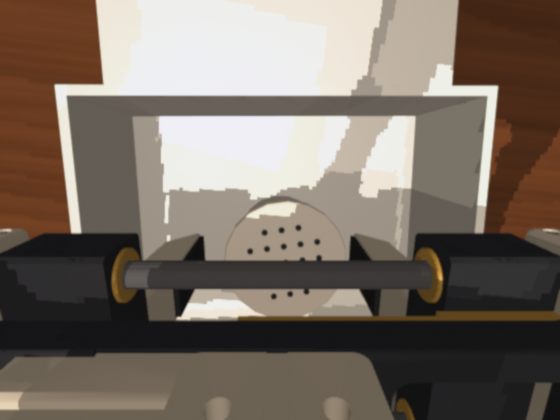

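Run:
```python
from h import *
K,W=ld('w7')
for u in [(285,257),(285,196),(225,258),(346,258)]: print(onz(K,W,u,59))
o,T=pose();print('grasp pt',T[:3,3]-19*T[:3,0], 'finger at z59', T[:3,3]-28*T[:3,0])
```

```text
[641.13734117 -16.57397925  59.        ]
[612.84375364 -19.66463545  59.        ]
[644.09342109 -44.0401598   59.        ]
[639.05147272  11.96940328  59.        ]
grasp pt [650.35794156 -19.67249386  52.54555192] finger at z59 [651.26594002 -19.95963712  61.49502607]
```

Call:
send_rows(commands=[[[0.003,0.007,0.003,0,0.08],[0.003,0,0,0,0.08],[0,0,0,0,0.08]]])

```text
time: 22.25
tool_pos: [642.8, -16.9, 30.6]
tcp_rot: [1.15, 1.47, 2.828]
contact_force: [-0.8, 0.3, -0.8]
grip_width: 80.0
```

Run:
```python
from h import *
go([640.5,-17.3,27],6.3)
```

```text
t 22.25 tcp [642.8 -16.9  30.6] F [-0.8  0.3 -0.8] grip 80.0 heading -173.8 turn -0.05 alt 179.9 q [-0.15  0.8   1.29  0.02  1.15 -1.84]
 d mm (move first) [ 3.8  2.  -0.3]  (turn first) [ 3.8  2.  -0.3] xdown [-0.096  0.031 -0.995] y [-0.99 -0.11  0.09]
```

Call:
send_rows(commands=[[[0.003,0.003,0,0,0.08],[0.001,0,0,0,0.07],[0,0,0,0,0.06],[0,0,0,0,0.05],[0,0,0,0,0.045],[0,0,0,0,0.045],[0,0,0,0,0.045]]])

```text
time: 22.83
tool_pos: [641.4, -17.7, 28.7]
tcp_rot: [1.142, 1.474, 2.82]
contact_force: [-1.4, 0.3, -0.3]
grip_width: 56.7
```

Run:
```python
from h import *
go([640.5,-17.3,27],6.3)
im,K,W=cam('side','s18')
cv2.imwrite('pics/c27.png',cv2.resize(im[100:240,250:390],None,fx=4.2,fy=4.2,interpolation=2))
```

```text
t 22.83 tcp [641.4 -17.7  28.7] F [-1.4  0.3 -0.3] grip 56.7 heading -173.8 turn -0.08 alt 179.9 q [-0.15  0.8   1.3   0.02  1.14 -1.84]
 d mm (move first) [1.8 0.7 0.4]  (turn first) [1.8 0.7 0.4] xdown [-0.091  0.031 -0.995] y [-0.99 -0.11  0.09]
```

View pics/c27.png

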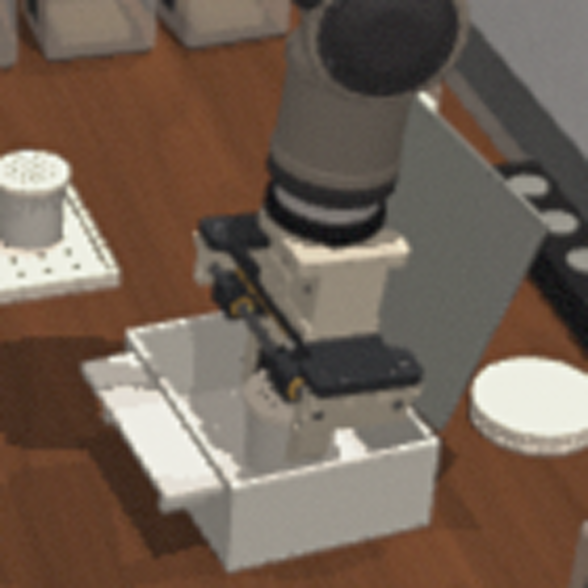

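Call:
send_rows(commands=[[[-0.006,0,0,0,0.045],[-0.01,0.001,0,0,0.045],[-0.014,0.001,0,0,0.045],[-0.016,0.001,0,0,0.045],[-0.016,0.001,0,0,0.045],[-0.016,0.001,0,0,0.045],[-0.012,0.001,0,0,0.045],[-0.006,0,0,0,0.045],[0,0,0,0,0.045]]])

```text
time: 23.63
tool_pos: [644.5, -21.8, 134.6]
tcp_rot: [1.142, 1.476, 2.82]
contact_force: [0.6, 0.4, -1.6]
grip_width: 56.9
```

Run:
```python
from h import *
go([440,288,125],6.3)
im,K,W=cam('side','s19')
cv2.imwrite('pics/c28.png',cv2.resize(im[80:240,230:390],None,fx=3.7,fy=3.7,interpolation=2))
```

```text
t 23.63 tcp [644.5 -21.8 134.6] F [ 0.6  0.4 -1.6] grip 56.9 heading -173.8 turn -0.08 alt 179.9 q [-0.16  0.69  1.19  0.02  1.35 -1.84]
 d mm (move first) [ 37.4 168.2 328.9]  (turn first) [ 37.4 167.8 329.1] xdown [-0.09   0.03  -0.995] y [-0.99 -0.11  0.09]
```

View pics/c28.png

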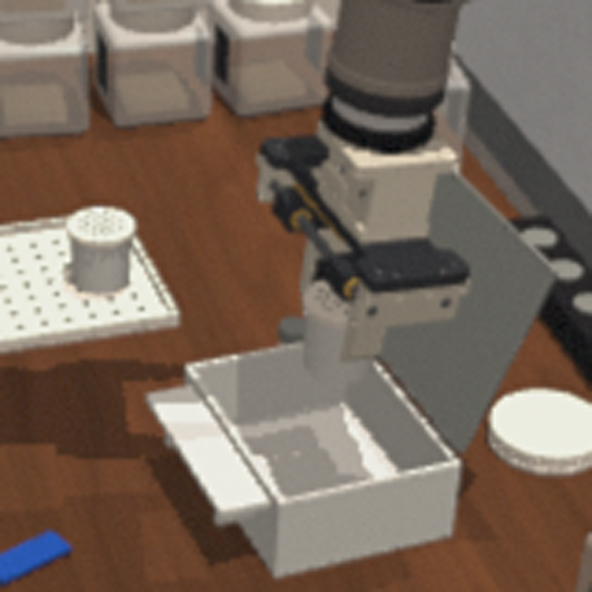

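Call:
send_rows(commands=[[[0,0.004,0.006,0,0.045],[0,0.008,0.014,0,0.045],[0,0.01,0.02,0,0.045],[0,0.01,0.02,0,0.045],[0,0.01,0.02,0,0.045],[0,0.01,0.02,0,0.045],[0,0.01,0.02,0,0.045],[0,0.01,0.02,0,0.045],[0,0.01,0.02,0,0.045],[0,0.01,0.02,0,0.045]]])

```text
time: 24.52
tool_pos: [522.5, 152.9, 140.2]
tcp_rot: [1.198, 1.457, 2.869]
contact_force: [0.1, 0.3, -0.4]
grip_width: 57.0
```

Call:
send_rows(commands=[[[0,0.01,0.02,0,0.045],[0,0.01,0.02,0,0.045],[0,0.008,0.014,0,0.045],[0,0.004,0.008,0,0.045],[0,0,0,0,0.045]]])

```text
time: 24.93
tool_pos: [474.8, 218.0, 142.8]
tcp_rot: [1.226, 1.447, 2.902]
contact_force: [0.4, -0.1, -0.4]
grip_width: 56.9
```

Run:
```python
from h import *
go([440,288,80],6.3)
im,K,W=cam('side','s20')
cv2.imwrite('pics/c29.png',cv2.resize(im[80:240,150:310],None,fx=3.7,fy=3.7,interpolation=2))
```

```text
t 24.93 tcp [474.8 218.  142.8] F [ 0.4 -0.1 -0.4] grip 56.9 heading -173.9 turn -0.15 alt 179.8 q [ 0.25  0.48  1.57  0.06  1.21 -1.45]
 d mm (move first) [68.6 19.6 70.5]  (turn first) [68.6 19.5 70.5] xdown [-0.119  0.029 -0.992] y [-0.99 -0.11  0.12]
```

View pics/c29.png

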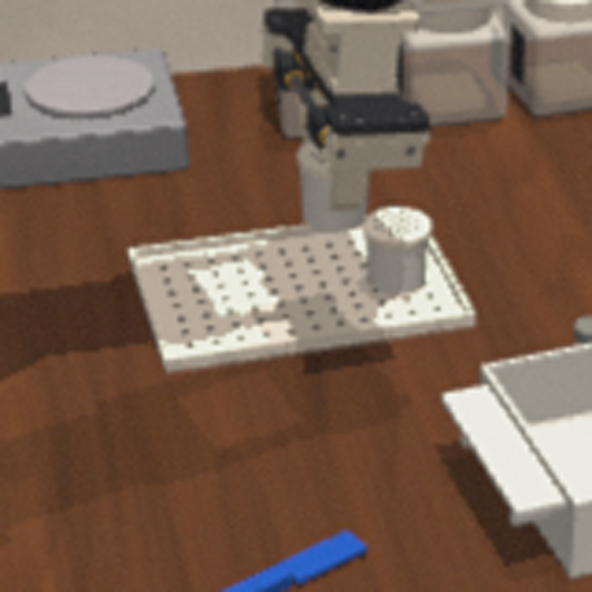

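Call:
send_rows(commands=[[[0.002,0.003,0.01,0,0.045],[0.006,0.004,0.016,0,0.045],[0.008,0.004,0.018,0,0.045],[0.01,0.004,0.014,0,0.045],[0.01,0.003,0.007,0,0.045],[0.01,0,0,0,0.045],[0.01,0,0,0,0.045],[0.006,0,0,0,0.045],[0,0,0,0,0.045]]])

```text
time: 25.73
tool_pos: [445.0, 281.5, 80.0]
tcp_rot: [1.245, 1.448, 2.912]
contact_force: [-0.5, 0.2, -0.8]
grip_width: 56.8
```

Run:
```python
from h import *
go([440,288,30],6.3)
im,K,W=cam('side','s21')
cv2.imwrite('pics/c30.png',cv2.resize(im[80:240,150:310],None,fx=3.7,fy=3.7,interpolation=2))
im,K,W=cam('top','t21')
cv2.imwrite('pics/c31.png',cv2.resize(im[120:280,90:260],None,fx=3.7,fy=3.7,interpolation=2))
```

```text
t 25.73 tcp [445.  281.5  80. ] F [-0.5  0.2 -0.8] grip 56.8 heading -174.4 turn -0.68 alt 179.3 q [ 0.38  0.55  1.63  0.08  1.06 -1.33]
 d mm (move first) [50.4 -1.5  5. ]  (turn first) [50.4 -1.6  5. ] xdown [-0.119  0.028 -0.992] y [-0.99 -0.1   0.12]
```

View pics/c30.png

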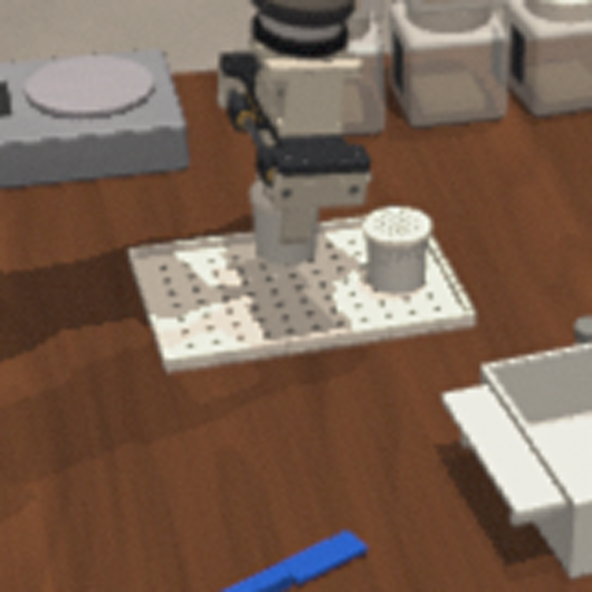

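View pics/c31.png

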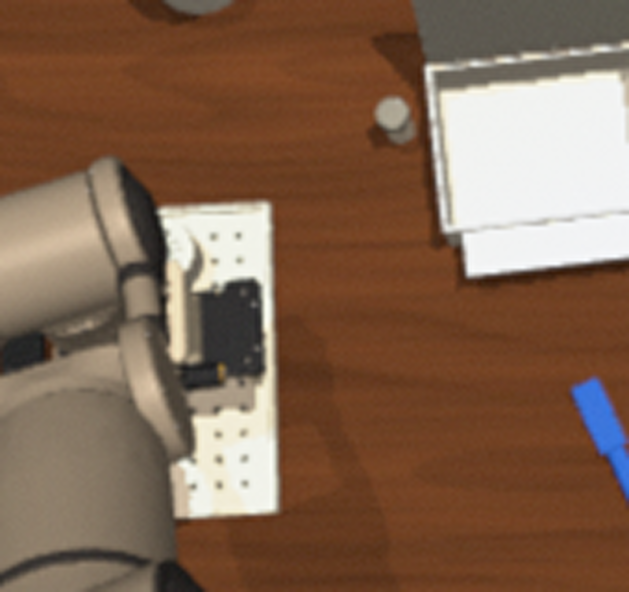

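Call:
send_rows(commands=[[[0.006,0,0.003,0,0.045],[0.01,0,0.002,0,0.045],[0.01,0,0,0,0.045],[0.008,0,0,0,0.045],[0.004,0,0,0,0.045],[0,0,0,0,0.045]]])

```text
time: 26.33
tool_pos: [442.1, 288.1, 41.2]
tcp_rot: [1.219, 1.452, 2.884]
contact_force: [-0.6, -0.2, -0.0]
grip_width: 56.7
```

Call:
send_rows(commands=[[[0.003,0,0,0,0.045],[0,0,0,0,0.045]]])

```text
time: 26.5
tool_pos: [441.4, 288.1, 37.5]
tcp_rot: [1.225, 1.452, 2.89]
contact_force: [-0.6, 0.4, -0.5]
grip_width: 56.8
```

Call:
send_rows(commands=[[[0.004,0,0,0,0.045],[0,0,0,0,0.045]]])

```text
time: 26.67
tool_pos: [441.2, 288.3, 33.4]
tcp_rot: [1.221, 1.452, 2.886]
contact_force: [-0.6, -0.6, -1.5]
grip_width: 57.2
```

Call:
send_rows(commands=[[[0.002,0,0,0,0.045],[0,0,0,0,0.045]]])

```text
time: 26.83
tool_pos: [441.2, 288.4, 31.5]
tcp_rot: [1.217, 1.453, 2.882]
contact_force: [0.3, -0.4, -1.3]
grip_width: 57.2
```

Call:
send_rows(commands=[[[0.0015,0,0,0,0.045],[0,0,0,0,0.045]]])

```text
time: 27.0
tool_pos: [441.3, 288.6, 30.2]
tcp_rot: [1.213, 1.453, 2.878]
contact_force: [0.2, -0.5, -0.6]
grip_width: 57.0
```

Call:
send_rows(commands=[[[0.0015,0,0,0,0.045],[0,0,0,0,0.045]]])

```text
time: 27.17
tool_pos: [441.1, 288.8, 29.1]
tcp_rot: [1.211, 1.454, 2.875]
contact_force: [-0.1, -1.3, 0.2]
grip_width: 57.1
```

Call:
send_rows(commands=[[[0.001,0,0,0,0.045],[0,0,0,0,0.045]]])

```text
time: 27.33
tool_pos: [440.8, 288.8, 29.1]
tcp_rot: [1.21, 1.453, 2.875]
contact_force: [-0.6, 0.2, 0.2]
grip_width: 57.2
```

Run:
```python
from h import *
go([440,288,30],6.3)
im,K,W=cam('side','s22')
cv2.imwrite('pics/c32.png',cv2.resize(im[100:200,180:280],None,fx=6,fy=6,interpolation=2))
```

```text
t 27.33 tcp [440.8 288.8  29.1] F [-0.6  0.2  0.2] grip 57.2 heading -174.5 turn -0.76 alt 179.2 q [ 0.39  0.62  1.68  0.09  0.93 -1.33]
 d mm (move first) [-0.8  1.  -0.7]  (turn first) [-0.8  1.  -0.6] xdown [-0.113  0.031 -0.993] y [-0.99 -0.1   0.11]
```

View pics/c32.png

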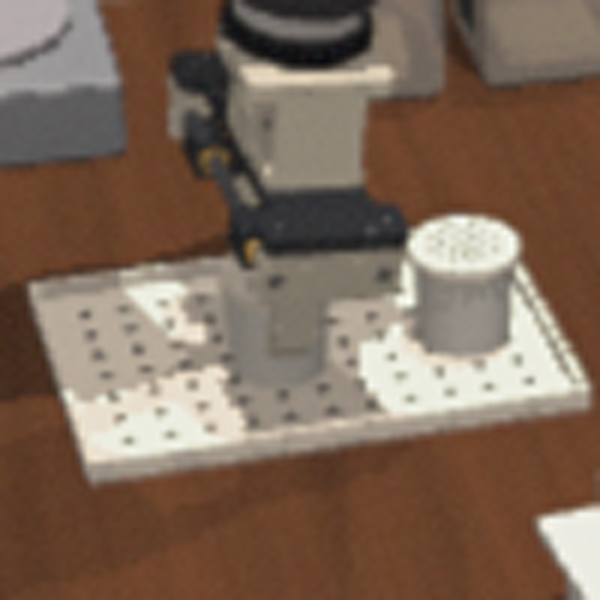

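Call:
send_rows(commands=[[[0.001,0,0,0,0.045],[0,0,0,0,0.045]]])

```text
time: 27.55
tool_pos: [440.6, 288.8, 29.1]
tcp_rot: [1.209, 1.453, 2.874]
contact_force: [0.7, -0.7, -1.0]
grip_width: 56.9
```

Call:
send_rows(commands=[[[0,0,0,0,0.06],[0,0,0,0,0.063],[0,0,0,0,0.07],[0,0,0,0,0.078],[0,0,0,0,0.08]]])

```text
time: 27.97
tool_pos: [441.1, 288.9, 28.6]
tcp_rot: [1.204, 1.454, 2.869]
contact_force: [-1.0, 0.2, 0.2]
grip_width: 77.5
```

Run:
```python
from h import *
go([440,288,30],6.3)
im,K,W=cam('side','s23')
cv2.imwrite('pics/c33.png',cv2.resize(im[100:200,180:280],None,fx=6,fy=6,interpolation=2))
im,K,W=cam('wrist','w8')
```

```text
t 27.97 tcp [441.1 288.9  28.6] F [-1.   0.2  0.2] grip 77.5 heading -174.5 turn -0.77 alt 179.2 q [ 0.39  0.63  1.68  0.09  0.93 -1.33]
 d mm (move first) [-1.3  1.3 -0.8]  (turn first) [-1.3  1.3 -0.8] xdown [-0.112  0.031 -0.993] y [-0.99 -0.1   0.11]
```

View pics/c33.png

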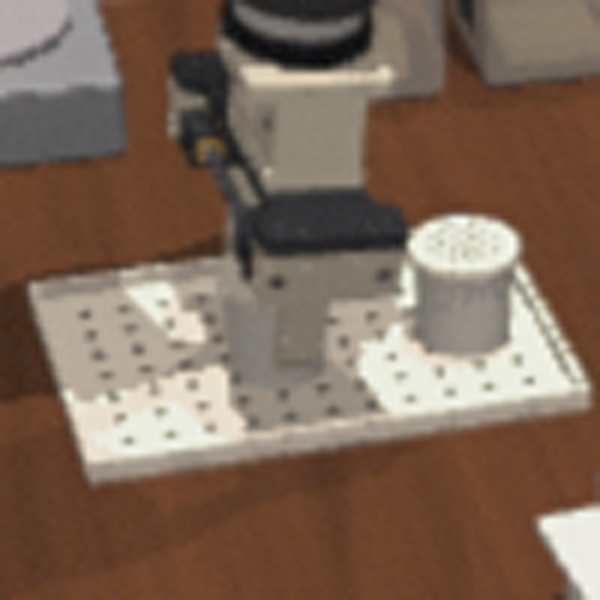

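View pics/w8.png

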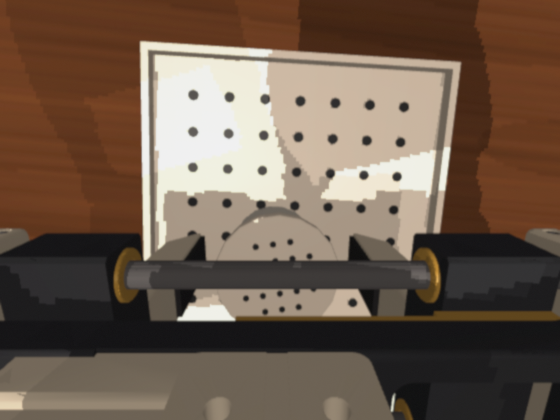

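Call:
send_rows(commands=[[[-0.006,0,0,0,0.08],[-0.012,0,0,0,0.08],[-0.015,0,0,0,0.08],[-0.02,0,0,0,0.08],[-0.025,0,0,0,0.08],[-0.03,0.01,0,0,0.08],[-0.02,0.03,0,0,0.08],[0,0.03,0,0,0.08],[0,0.01,0,0,0.08],[0,0,0,0,0.08]]])

```text
time: 28.9
tool_pos: [375.4, 276.4, 173.4]
tcp_rot: [1.2, 1.455, 2.864]
contact_force: [0.4, -0.1, -1.3]
grip_width: 80.1
```

Run:
```python
from h import *
go([440,288,30],6.3)
im,K,W=cam('side','s24')
cv2.imwrite('pics/c34.png',cv2.resize(im[100:240,180:380],None,fx=4,fy=4,interpolation=2))
im,K,W=cam('top','t24')
```

```text
t 28.9 tcp [375.4 276.4 173.4] F [ 0.4 -0.1 -1.3] grip 80.1 heading -174.5 turn -0.85 alt 179.2 q [ 0.42  0.33  1.7   0.08  1.2  -1.28]
 d mm (move first) [135.6 -80.5  -0.3]  (turn first) [135.6 -80.5  -1.5] xdown [-0.111  0.032 -0.993] y [-0.99 -0.09  0.11]
```

View pics/s24.png

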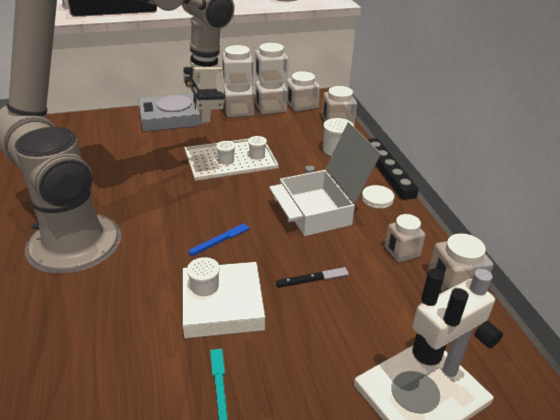

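View pics/c34.png

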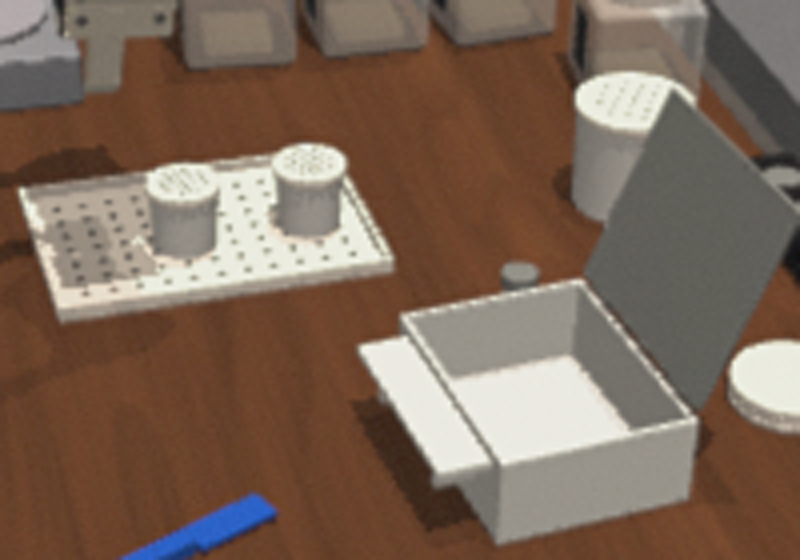

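View pics/t24.png

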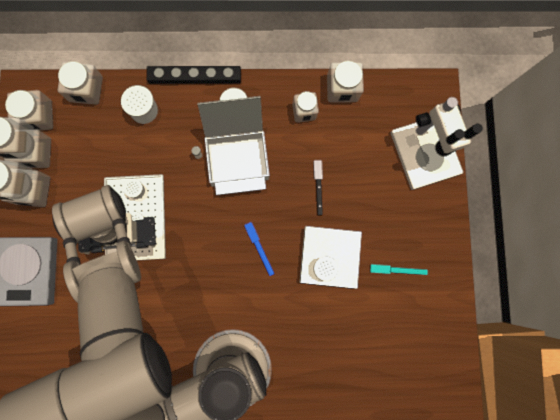

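Everything checks out in these views: the cup stands upright on the tray at side (226,153), the lid is open, the tool lies flat at side (312,277), and the bystanders haven't moved in the pictures. Handing in.

```bash
python3 -c "
from plant import close_job
print(close_job())"
```

```text
the job is handed in; nothing more can be done
None
```

The job is done and handed in at 28.9 s of the 72 s allowed.

- **Tool:** I pulled the black tool out from under the riser by its blade and re-gripped it by the handle.
- **Lid:** I slid the blade into the slot and levered the lid up and over. It stopped moving with about 3 N pushing back, where I expected its end stop, and it stayed well past upright.
- **Laying the tool down:** I set it flat on the bench between the riser and the box. The gripper was tilted, so the rear of the handle dropped a few millimetres on release. It lies flat in the pictures.
- **Cup:** I lifted it out of the box and stood it near the middle of the tray, about (441, 289) mm.

**Last checks:** the final side and top pictures show the lid fully open, the tool flat, the box empty and the cup upright on the tray. The vial, the tray cup and the riser cup have not visibly moved. The gripper is clear of everything, and no force reading went above about 8 N.

**What disagreed:** the gripper slowly tilted to about 6–7° from vertical, and this interface gave no way to correct it. It was mostly about the jaw axis, and the cup still stood upright when released. The cup's touchdown on the tray barely showed in the force readings, so I judged it from the height where it stopped (29.1 mm, against 28.7 mm when I gripped it). The different camera views of the cup in the box differed by about 3–5 mm, which the open fingers could absorb.

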